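# Hold a spread snap ring at an axle's groove

### The job

Take the spreading pliers out of their rack, spread the snap ring on the small stand with them, and carry it spread down over the axle stub, without forcing it, until it surrounds the groove, centred on the axle and level with the groove. Finish while holding: keep squeezing the pliers so that the ring stays well spread in line with the groove, ready to be checked before it snaps in, with ring and pliers clear of the axle and wheel. Leave the other things on the bench where they are.

Things in the scene. Friction and masses are not known exactly. Their poses are not given: they have to be found in the camera images.
- pliers: Steel spreading pliers, tips down in a grey rack, 260 g. Origin on the pivot; x along the square pivot bar (62 x 12 x 12 mm), z up to the handles, y from handle to handle; same after half a turn about z. Each handle ends in a black rubber roller, 16 mm diameter, 18 mm long along x, centre 50 mm above the pivot and 27 mm to the side: 70 mm over both at rest. Pinch the rollers along y.
- jaw_left (a joint): Turn of each jaw, rad: 0 tips shut, 0.32 stop (squeezing to the stop is fine). Both move alike. Squeezing the rollers spreads the tips; a return spring keeps them shut up to about 6 N per roller, so a 5 N grip lifts them shut. Full spread takes about 9 N empty, 18 N with the ring; rollers are then about 36 mm over their outsides.
- pliers_grip (a point): Point midway between the two rollers of the resting handles, 50 mm above the pivot; axes as the pliers.
- pliers_tips (a point): 76.5 mm below the pivot: between the shut tips, mid-height of their channels; axes as the pliers. Each tip is 12 mm along x, its outer side has a channel 7 mm high, 4.5 mm deep, above a foot 3 mm thick (underside 6.5 mm below this point) and below a lip 3 mm thick; the ring's ear goes into it on spreading. Shut tips measure 17 mm in y. Full spread moves each tip 24 mm out, 4 mm up.
- rack: Fixed grey pliers rack, foot 90 x 90 mm, origin at the centre of its underside, x along the pivot bar. Two plates 50 mm wide (y), 8 mm thick, at x = -23 and 23 mm, top 100 mm up, carry the bar in notches 10 mm deep, 15 mm wide; the pivot is then 96 mm above the bench. Lift the pliers straight up by 100 mm to clear it.
- ring: Dark snap ring of 5 mm round wire lying flat, about 42 mm across, 30 g: two sprung arms on a coil at the back (x = 19.5 mm). Origin at its centre on its underside, z up. Two ears run to -x, ending at x = -40 mm; the clear width between them is 26 mm at x = -24 and 21 mm at x = -36. It takes 3 to 6 N at each ear to spread.
- ring_left (a joint): Turn of each ring arm, rad; both move alike. 0 relaxed: nibs stand in and it cannot pass the axle; from about 0.24 on it passes with play; about 0.3 to 0.4 with the pliers at their stop.
- ring_center (a point): Centre of the ring at mid-thickness, 2.5 mm above its underside; axes as the ring. Spreading draws it 5 to 9 mm towards the tips, and it may sag a little in the channels.
- ring_gap (a point): Where the shut tips go in: midway between the ears, 30 mm from the ring's centre to -x, at mid-thickness; axes as the ring. The pliers' x is then along the ring's x (either way round).
- stand: Fixed aluminium stand under the ring: block 35.3 mm high, x from -59.5 to 35.5 mm, 90 mm in y, origin at the underside below the pin; on it a disc 40 mm in diameter, 4.7 mm high, with a pin 14 mm in diameter, 12 mm high, inside the ring. The ring's underside is 40 mm up; its ears overhang 4.7 mm above the block, so tips that just touch the block are at the right depth.
- axle: Fixed upright axle stub, a 140 mm black-tyred wheel lying flat round it in a dark clamp block. Origin at the underside on the axis, z up. Wheel top 55 mm up, washer of 36 mm diameter up to 59 mm; axle diameter 24 mm, from 86 mm up tapering to 15 mm at the nose, 92 mm up; groove of 19 mm diameter from 67 to 76 mm.
- axle_groove (a point): Point on the axle's axis at the groove's mid-height, 71.5 mm above the bench.
- sanding_block: Bystander: cork sanding block 70 x 45 x 30 mm.
- jar: Bystander: grey jar 60 mm in diameter, 70 mm high.
- screwdriver: Bystander: screwdriver lying on the bench.
- putty_knife: Bystander: putty knife lying on the bench.
- washer: Bystander: loose steel washer 40 mm in diameter, 5 mm thick.
- bracket: Bystander: grey L-shaped bracket 60 x 30 x 35 mm.
- cup: Bystander: white cup 72 mm in diameter, 85 mm high.

How it is judged:
On the way, in this order (a step that is already met when the one before it is completed fails the run):
1. the pliers are lifted clear of their rack in the gripper (z of pliers in the frame of rack above 0.15 m and contact force between the fingers and pliers above 1 N), for 0.1 s.
2. the ring, spread by the pliers, is lifted clear of its stand (z of ring in the frame of stand above 0.07 m and value of joint ring_left above 0.24 rad and contact force between pliers and ring above 1 N and contact force between ring and stand below 0.1 N), for 0.1 s.
At the end, for the whole second after the job is handed in: Ring spread 0.24 rad or more per arm, held only by the pliers, the pliers squeezed by the fingers (3 N up); its centre within 4 mm of the axle's axis and 3.5 mm of the groove's mid-height, tilt below 0.25 rad, still; ring and pliers under 0.8 N on the axle or wheel (horizontal distance between ring_center and axle_groove below 0.004 m and z of ring_center in the frame of axle_groove between -0.0035 and 0.0035 m and value of joint ring_left above 0.24 rad and angle between ring's own z axis and vertical below 0.25 rad and contact force between each of ring, pliers and axle below 0.8 N and contact force between the fingers and ring below 0.1 N and contact force between pliers and ring above 1 N and contact force between the fingers and pliers above 3 N and linear speed of ring below 0.02 m/s); the arm keeps its last pose, push and grip.
It fails at once if ring or pliers forced against the axle or wheel (over 15 N) (contact force between any of ring, pliers and axle above 15 N).
It fails at once if a bystander displaced by more than 30 mm (distance of any of sanding_block, jar, screwdriver, putty_knife, washer, bracket, cup from where it was at the start of the episode above 0.03 m).
It also fails if it takes over 50 s, if anything falls off the work surface, if the arm or the gripper's body presses on something with over 40 N, if the wrist force passes 120 N, or if a joint passes its speed limit or range.

### The arm

A 6-joint arm with a two-finger parallel gripper is mounted at the origin on the work surface. World frame = base frame: x ahead of the robot, y to its left, z up, the work surface at z = 0. Lengths are in m, angles in rad, forces in N, time in s.
With the tool pointing down it reaches from about 0.375 to 0.9 m from the base axis. Payload 3.1 kg.
Tool frame: the origin (TCP) lies at the very end of the fingers, on their centre line; the grasp point (between the pads) lies manip.grasp_offset behind it (manip.grasp_offset is the distance from the TCP to the grasp point, in m); z points along the fingers, y is the direction in which the jaws open and shut (so a half turn about z gives the same grasp; the last joint's range is limited). The gripper opens to 85 mm and grips with 20 to 120 N. Pads are 22 mm wide; open, the fingers measure 114 mm over their backs; the gripper's body (76 mm by 85 mm) begins 54 mm behind the grasp point. The pads swing forward as they close: fully open they stand 13 mm farther back than shut.
Start: joints at [0.96, 0.527, 1.433, -0, 1.181, -0.178], TCP at [0.262, 0.567, 0.231] pointing down, gripper open.
Joint ranges: [-3.08, 3.08], [-0.75, 2.2], [0.22, 2.44], [-1.43, 4.57], [0, 2.65], [-2.85, 2.85]. Speed limits (rad/s): [2.79, 2.79, 3.14, 3.14, 3.14, 3.14].

### API

Orientations are given as a 3x3 rotation matrix whose columns are the frame's x, y, z axes.
In Python, from workcell import manip gives the robot as it stands. The module is installed in compiled form; this text tells all that it offers.
- The arm moves only by the shell command python3 -m handwheel 'ROWS' [FORCE]. ROWS is text: rows parted by semicolons, each of 7 numbers parted by spaces: the shift along the tool's x, y, z in m, then the turn, a rotation vector about the tool's x, y, z in rad, then the opening, from 0 (shut) to 1 (fully open). In form: x y z rx ry rz jaw; .... A call has 1 to 20 rows; each row shifts and turns the pose as measured when the row begins, along the tool's axes as they then stand; what a row does not reach is not made up. A row lasts 1/8 s, in which the tool goes at most 62.5 mm and 10.7 degrees, less where a joint would pass 70% of its speed; a pose out of reach is approached as far as the arm can. A call with a gripper value outside its range is refused whole. The fingers move at their own pace and stop on an object; FORCE is the grip in N (left out, the last holds). Time passes only in rows, so rows that do not move let the fingers close. It gives the time, the measured TCP pose, the force and the opening at its end, in the units of the state.
- manip.get_obs(): the state, without advancing time (a new reading comes with each control period).
- manip.read_camera(name): name is "scene" or "side" or "wrist"; returns (picture, depth): 400x640x3 uint8, red, green, blue; 400x640 float32, m along the optical axis (not along the pixel's ray), 0 where there is no reading.
- manip.camera_model(name): a dict with "mtx" (3x3 intrinsics, pixels), "R" (3x3) and "t" (3): a world point X has camera coordinates R X + t; the wrist camera has in their place "mount" (4x4, takes a point from camera to tool coordinates, whose origin is the TCP and whose axes are the flange's). Camera axes: x right, y down, z forward; pixel columns grow to the right and rows downward; lengths in m; the calibration is good to about 2 mm. A picture is of the moment at which its call begins: read the wrist's pose just before it. camera_model takes no time and is no camera call.
- manip.finish_job(): hands the job in, once; it reports no verdict.
Trained networks look in the newest picture that a camera, given by its name, has taken for a name from the list of things; names that differ only in an ending like _2 or _b are one class to them, and where a whole thing is asked for, a point or a joint stands for the part that bears it (a point fixed in the world has none). Each returns a list of dicts, best first, with "confidence" (0 to 1); they miss things now and then, are a little off and sometimes report something else, mostly with a low value. They report only what shows in the picture. A call takes as long as a camera call.
- manip.find_in(camera, label): "position" ([x, y, z] in m, in world coordinates, good to about 4 mm: the middle of the surface that is visible of it).
- manip.pinpoint(camera, label): "position" ([x, y, z] in m, in world coordinates, good to about 4 mm: a listed point, or the origin of a listed thing).
The state is a dict: "time_s": time; "joint_positions": joint angles; "dq": joint speeds; "joint_efforts": joint torques, N m; "tool_pos": TCP position; "orientation": TCP orientation; "force": force on the tool from outside, world axes, zero at the start; "ft_torque": the same for the moment, N m; "width": finger opening in m.
Only numpy, scipy, OpenCV 4.12 (cv2) and the standard library are available. Lean on these libraries where they do the work, as an engineer would, in place of code of your own. Each camera call takes 0.05 s, during which the arm holds its last target.

## Working session

There is one attempt and no reset: what is moved stays moved. The work goes in short steps, Python scripts to look and compute and a shell command to move; the robot and the scene stay as the last step left them, time stands still between calls to the robot, and variables do not carry over. Pictures are saved under pics/ and viewed, and the job is handed in when it is done.

```bash
mkdir -p pics
cat > h.py <<'E'
import numpy as np, cv2
from workcell import manip
np.set_printoptions(precision=4, suppress=True)
def save(cam,name):
    p,d=manip.read_camera(cam); cv2.imwrite(f'pics/{name}.png',p[:,:,::-1]); return p,d
def world(cam,d):
    m=manip.camera_model(cam); K=m['mtx']; 
    v,u=np.mgrid[0:d.shape[0],0:d.shape[1]]
    P=np.stack([(u-K[0,2])/K[0,0]*d,(v-K[1,2])/K[1,1]*d,d],-1)
    if 'mount' in m:
        o=manip.get_obs(); M=np.array(m['mount'])
        P=P@M[:3,:3].T+M[:3,3]; P=P@np.array(o['orientation']).T+np.array(o['tool_pos'])
    else:
        P=(P-np.array(m['t']))@np.array(m['R'])
    P[d==0]=np.nan
    return P
E
python3 - <<'E'
from h import *
o=manip.get_obs(); print(o, manip.grasp_offset)
for c in ['scene','side']:
    p,d=save(c,c+'0'); m=manip.camera_model(c); print(c, m['mtx'], -np.array(m['R']).T@m['t'])
    for l in ['pliers','ring','axle','rack','stand']:
        print(c,l,[(np.round(r['position'],4),round(r['confidence'],2)) for r in manip.pinpoint(c,l)[:3]])
print(manip.camera_model('wrist'))
print(manip.get_obs()['time_s'])
E
```

```text
{'time_s': 0.0, 'joint_positions': array([ 0.9595,  0.5284,  1.4339,  0.    ,  1.1814, -0.1785]), 'dq': array([-0.0001,  0.0003,  0.0003,  0.0007,  0.0007,  0.0014]), 'joint_efforts': array([  0.0013, -44.2352, -17.8029,  -0.    ,   0.0083,   0.    ]), 'tool_pos': array([0.2617, 0.5668, 0.2303]), 'orientation': array([[-0.9078,  0.4194, -0.0012],
       [ 0.4194,  0.9078, -0.0018],
       [ 0.0004, -0.0021, -1.    ]]), 'force': array([-0.5127, -0.3889, -0.4756]), 'ft_torque': array([-0.0629,  0.1136,  0.0338]), 'width': 0.08576565725665275} 0.0187
scene [[387.7582   0.     317.219 ]
 [  0.     387.7582 204.915 ]
 [  0.       0.       1.    ]] [1.4137 0.1498 0.6846]
scene pliers [(array([ 0.529 , -0.2186, -0.0004]), 0.75), (array([0.4948, 0.2267, 0.0907]), 0.57), (array([ 0.5281, -0.2202,  0.0441]), 0.56)]
scene ring [(array([ 0.5232, -0.2189,  0.0412]), 0.48)]
scene axle [(array([ 0.617 , -0.0225, -0.0018]), 0.67)]
scene rack []
scene stand [(array([ 0.5268, -0.2184,  0.002 ]), 0.64)]
side [[385.3222   0.     316.4177]
 [  0.     385.3222 203.8231]
 [  0.       0.       1.    ]] [ 0.2947 -0.7854  0.7015]
side pliers [(array([0.4969, 0.2233, 0.097 ]), 0.8), (array([ 0.5239, -0.2212, -0.0015]), 0.56)]
side ring [(array([ 0.5277, -0.2198,  0.0423]), 0.72)]
side axle [(array([ 0.6165, -0.0227,  0.0037]), 0.56)]
side rack [(array([0.4976, 0.2249, 0.0016]), 0.56)]
side stand [(array([ 0.5214, -0.2206, -0.0006]), 0.8)]
{'mtx': array([[292.1428,   0.    , 317.9937],
       [  0.    , 292.1428, 200.424 ],
       [  0.    ,   0.    ,   1.    ]]), 'mount': array([[-0.0003, -0.9502, -0.3116,  0.0807],
       [ 1.    , -0.0003,  0.0001,  0.0001],
       [-0.0002, -0.3116,  0.9502, -0.1428],
       [ 0.    ,  0.    ,  0.    ,  1.    ]])}
0.6
```

View pics/scene0.png

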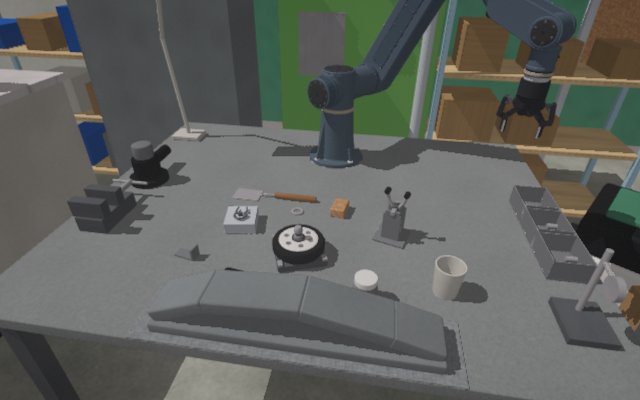

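View pics/side0.png

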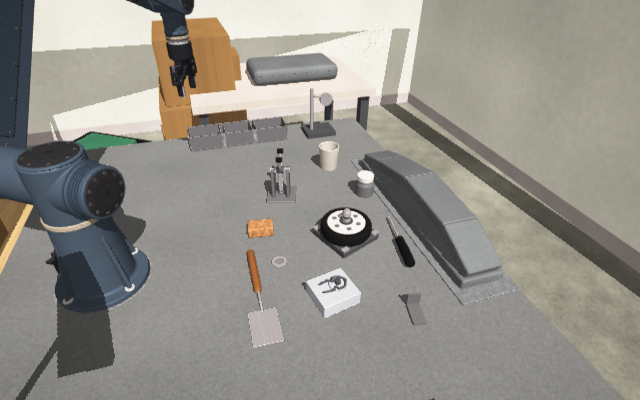

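```bash
python3 -m handwheel '-0.045 -0.027 -0.01 0 0 0 1;-0.045 -0.027 -0.01 0 0 0 1;-0.045 -0.027 -0.01 0 0 0 1;-0.045 -0.027 -0.01 0 0 0 1;-0.045 -0.027 -0.01 0 0 0 1;-0.045 -0.027 -0.01 0 0 0 1;-0.045 -0.027 -0.01 0 0 0 1;-0.02 -0.01 0 0 0 0 1;0 0 0 0 0 0 1' 40
python3 - <<'E'
from h import *
for c in ['scene','side','wrist']:
    p,d=save(c,c+'1'); P=world(c,d)
    w=(abs(P[...,0]-.495)<.08)&(abs(P[...,1]-.225)<.08)&(P[...,2]>.13)&(P[...,2]<.17)
    print(c,w.sum()); q=P[w]
    if len(q)>10:
        # two clusters
        _,lab,cen=cv2.kmeans(q[:,:2].astype(np.float32),2,None,(3,50,1e-5),5,cv2.KMEANS_PP_CENTERS)
        print(cen,[ (q[lab.ravel()==i].min(0),q[lab.ravel()==i].max(0)) for i in (0,1)])
    for l in ['pliers','pliers_grip','pliers_tips']:
        print(c,l,[(np.round(r['position'],4),round(r['confidence'],2)) for r in manip.pinpoint(c,l)[:3]])
o=manip.get_obs();print(o['time_s'],o['tool_pos'],o['orientation'])
E
```

```text
time_s: 1.72
tool_pos: [0.4911, 0.238, 0.3046]
orientation: [[-0.909, 0.417, 0.006], [0.417, 0.909, 0.002], [-0.005, 0.005, -1.0]]
force: [-0.3, 0.0, 0.4]
width: 0.0853
scene 99
[[0.5079 0.2481]
 [0.4921 0.1982]] [(array([0.4948, 0.2403, 0.1315]), array([0.5159, 0.2558, 0.156 ])), (array([0.4788, 0.1896, 0.1308]), array([0.5003, 0.2067, 0.1556]))]
scene pliers [(array([0.4962, 0.2252, 0.0923]), 0.64)]
scene pliers_grip [(array([0.4958, 0.2233, 0.1466]), 0.68)]
scene pliers_tips []
side 79
[[0.4864 0.1929]
 [0.5012 0.244 ]] [(array([0.4785, 0.1882, 0.1304]), array([0.4941, 0.2003, 0.1568])), (array([0.4932, 0.2382, 0.1303]), array([0.5088, 0.2517, 0.1566]))]
side pliers [(array([0.4957, 0.2258, 0.1   ]), 0.68)]
side pliers_grip [(array([0.4953, 0.2279, 0.1467]), 0.73)]
side pliers_tips [(array([0.4944, 0.224 , 0.0171]), 0.5)]
wrist 565
[[0.5008 0.2506]
 [0.4854 0.2001]] [(array([0.4916, 0.241 , 0.1396]), array([0.5121, 0.26  , 0.1556])), (array([0.4758, 0.1894, 0.1301]), array([0.4964, 0.2082, 0.1554]))]
wrist pliers [(array([0.4923, 0.2242, 0.0909]), 0.78)]
wrist pliers_grip [(array([0.6952, 0.3516, 0.0025]), 0.64), (array([0.4967, 0.2217, 0.1519]), 0.58)]
wrist pliers_tips [(array([0.4984, 0.2223, 0.0222]), 0.72)]
2.325 [0.4899 0.2396 0.3045] [[-0.9103  0.4138  0.0057]
 [ 0.4138  0.9104  0.0022]
 [-0.0043  0.0044 -1.    ]]
```

View pics/wrist1.png

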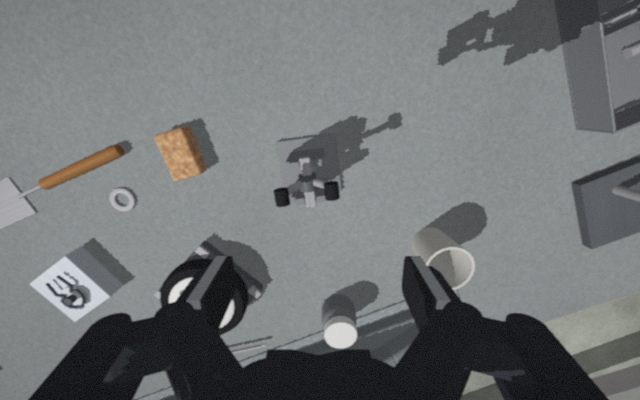

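```bash
cat >> h.py <<'E'
from scipy.spatial.transform import Rotation as Ro
def plan(pos,yvec):
    o=manip.get_obs(); R=np.array(o['orientation']); 
    y=np.array([yvec[0],yvec[1],0.]); y/=np.linalg.norm(y); z=np.array([0,0,-1.]); Rt=np.stack([np.cross(y,z),y,z],1)
    print('t',o['time_s'],'pos',o['tool_pos'],'w',o['width'],'F',o['force'],'q',o['joint_positions'])
    print('shift',R.T@(np.array(pos)-o['tool_pos']),'rot',Ro.from_matrix(R.T@Rt).as_rotvec())
E
python3 - <<'E'
from h import *
plan([.4955,.2248,.20],[.0154,.0505]); plan([.4955,.2248,.120],[.0154,.0505])
E
```

```text
t 2.325 pos [0.4899 0.2396 0.3045] w 0.08506829318705303 F [-0.125   0.3434  0.3347] q [ 0.2496  0.336   1.5448  0.0008  1.2546 -0.8948]
shift [-0.0108 -0.0116  0.1045] rot [ 0.0041  0.0046 -0.1307]
t 2.325 pos [0.4899 0.2396 0.3045] w 0.08506829318705303 F [-0.125   0.3434  0.3347] q [ 0.2496  0.336   1.5448  0.0008  1.2546 -0.8948]
shift [-0.0105 -0.012   0.1845] rot [ 0.0041  0.0046 -0.1307]
```

```bash
python3 -m handwheel '-0.006 -0.006 0.05 0.004 0.004 -0.07 1;-0.005 -0.006 0.05 0 0 -0.06 1;0 0 0 0 0 0 1;0 0 0 0 0 0 1' 40
python3 - <<'E'
from h import *
p,d=save('wrist','wrist2'); P=world('wrist',d)
w=(abs(P[...,0]-.495)<.06)&(abs(P[...,1]-.225)<.06)&(P[...,2]>.145)&(P[...,2]<.17)
q=P[w]
_,lab,cen=cv2.kmeans(q[:,:2].astype(np.float32),2,None,(3,50,1e-5),5,cv2.KMEANS_PP_CENTERS)
print(cen,[ (q[lab.ravel()==i].min(0),q[lab.ravel()==i].max(0)) for i in (0,1)])
R=manip.get_obs()['orientation']; T=manip.get_obs()['tool_pos']
for i in (0,1): 
    t=(q[lab.ravel()==i]-T)@R; print(t.min(0),t.max(0))
plan([.4955,.2248,.120],[.0154,.0505])
E
```

```text
time_s: 2.82
tool_pos: [0.4989, 0.2256, 0.2056]
orientation: [[-0.957, 0.289, 0.008], [0.289, 0.957, 0.002], [-0.007, 0.004, -1.0]]
force: [0.2, 0.8, -0.2]
width: 0.0851
[[0.5007 0.2501]
 [0.4853 0.1997]] [(array([0.4914, 0.2405, 0.145 ]), array([0.5123, 0.2603, 0.1553])), (array([0.4757, 0.1897, 0.145 ]), array([0.4963, 0.2086, 0.1553]))]
[-0.0048  0.0164  0.0504] [0.0136 0.0324 0.0606]
[-0.0048 -0.0377  0.0501] [ 0.0137 -0.0217  0.0604]
t 2.875 pos [0.4986 0.2256 0.2056] w 0.08557432230273891 F [-0.1576  0.8922  0.1594] q [ 0.2205  0.4534  1.662   0.0004  1.0182 -1.0575]
shift [ 0.0033 -0.002   0.0856] rot [0.0043 0.0069 0.003 ]
```

View pics/wrist2.png

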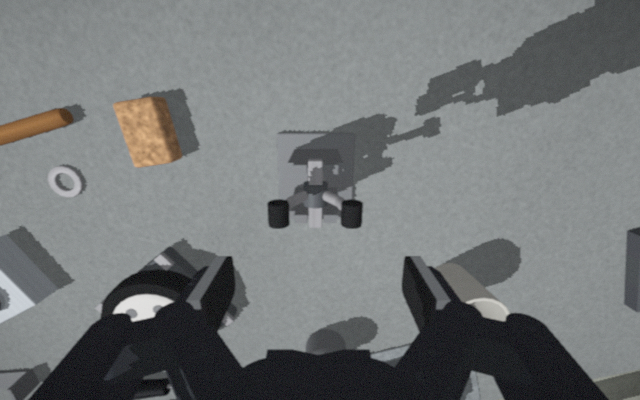

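```bash
python3 -m handwheel '0.004 -0.0024 0.02 0.004 0.007 0.003 1;0 0 0.025 0 0 0 1;0 0 0.025 0 0 0 1;0 0 0 0 0 0 1' 20
python3 - <<'E'
from h import *
p,d=save('wrist','wrist3');p,d=save('side','side3')
plan([.4952,.2245,.120],[.0154,.0505])
E
```

```text
time_s: 3.38
tool_pos: [0.5008, 0.2274, 0.1432]
orientation: [[-0.956, 0.292, 0.018], [0.292, 0.956, 0.005], [-0.016, 0.01, -1.0]]
force: [-0.1, 0.2, 0.2]
width: 0.0854
t 3.475 pos [0.5023 0.2277 0.1447] w 0.08523898774861052 F [ 0.2582 -0.2677  0.0487] q [ 0.2227  0.5415  1.7169  0.0008  0.8603 -1.0522]
shift [ 0.0063 -0.0054  0.0245] rot [ 0.0119  0.0197 -0.0005]
```

View pics/wrist3.png

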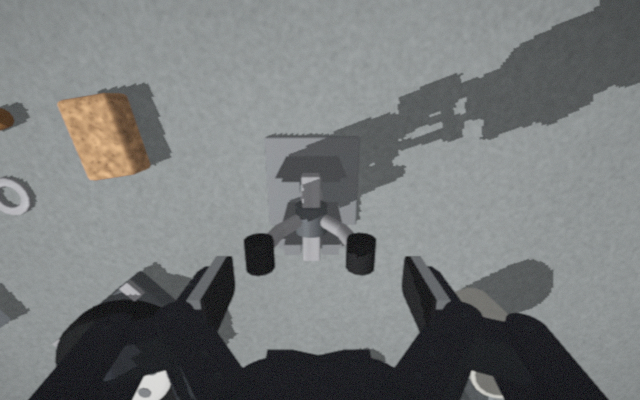

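```bash
python3 -m handwheel '0.008 -0.006 0 0.012 0.022 0 1;0 0 0 0 0 0 1' 20
python3 - <<'E'
from h import *
plan([.4952,.2245,.120],[.0154,.0505])
E
python3 -m handwheel '0 0 0 0 0 0 1' 20
python3 - <<'E'
from h import *
plan([.4952,.2245,.120],[.0154,.0505])
E
```

```text
time_s: 3.72
tool_pos: [0.4938, 0.2246, 0.1472]
orientation: [[-0.956, 0.292, 0.001], [0.292, 0.956, 0.001], [-0.0, 0.002, -1.0]]
force: [-0.2, 0.5, -0.1]
width: 0.0854
t 3.725 pos [0.4938 0.2246 0.1472] w 0.08541553487330981 F [-0.1751  0.4625 -0.0946] q [ 0.2202  0.5345  1.7217  0.0015  0.8842 -1.0551]
shift [-0.0014  0.0003  0.0272] rot [ 0.0016  0.0004 -0.0004]
time_s: 3.85
tool_pos: [0.4941, 0.2247, 0.1479]
orientation: [[-0.956, 0.292, 0.002], [0.292, 0.956, 0.002], [-0.002, 0.002, -1.0]]
force: [-0.2, 0.3, -1.3]
width: 0.0855
t 3.85 pos [0.4941 0.2247 0.1479] w 0.08551828164713692 F [-0.172   0.3157 -1.274 ] q [ 0.2202  0.5334  1.7213  0.0015  0.8844 -1.0551]
shift [-0.001   0.0001  0.0279] rot [ 0.0022  0.0017 -0.0004]
```

```bash
python3 -m handwheel '0 0 0.01 0.002 0.003 0 1;0.001 0 0.012 0.002 0.003 0 1;0.001 0 0.008 0.002 0.003 0 1;0 0 0 0 0 0 1' 20
python3 - <<'E'
from h import *
plan([.4945,.2245,.120],[.0154,.0505])
p,d=save('wrist','wrist4');p,d=save('side','side4');cv2.imwrite('pics/side4c.png',cv2.resize(p[130:230,220:360,::-1],None,fx=4,fy=4))
P=world('wrist',d)
plan([.4945,.2245,.120],[.0154,.0505])
E
```

```text
time_s: 4.35
tool_pos: [0.4916, 0.2252, 0.1152]
orientation: [[-0.956, 0.292, -0.01], [0.292, 0.956, -0.002], [0.009, -0.005, -1.0]]
force: [-0.1, -0.0, -0.3]
width: 0.0853
t 4.35 pos [0.4916 0.2252 0.1152] w 0.08533624065064242 F [-0.1485 -0.0014 -0.2616] q [ 0.2226  0.5872  1.7401  0.0005  0.8248 -1.0519]
shift [-0.0029  0.0002 -0.0049] rot [-0.0049 -0.0093 -0.0006]
t 4.45 pos [0.4922 0.2253 0.116 ] w 0.08551408435182571 F [ 0.2541 -0.231   0.8734] q [ 0.2226  0.586   1.7394  0.0005  0.825  -1.052 ]
shift [-0.0024 -0.0001 -0.004 ] rot [-0.004  -0.0078 -0.0006]
```

View pics/wrist4.png

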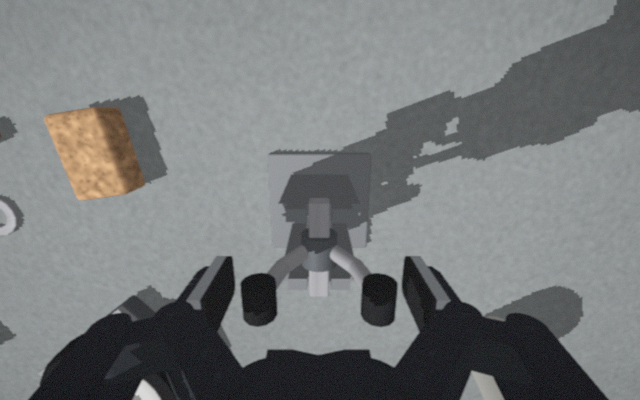

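View pics/side4c.png

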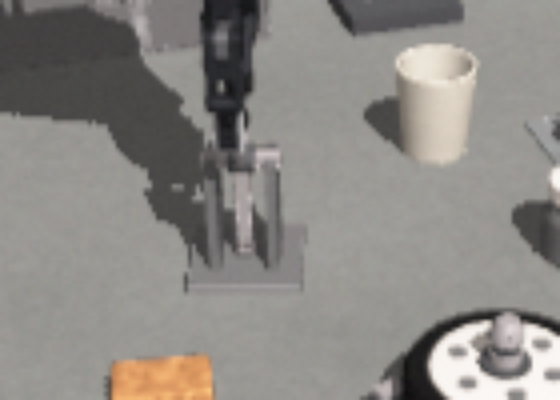

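Run:
```python
from h import *
o=manip.get_obs()
p,d=manip.read_camera('wrist');m=manip.camera_model('wrist');K=m['mtx'];M=m['mount']
for u,v in [(228,260),(228,270),(226,285),(222,300),(215,275),(200,295),(406,260),(410,275),(259,280),(259,300),(259,315),(379,280),(379,300),(379,315),(319,240)]:
    z=d[v,u]; c=np.array([(u-K[0,2])/K[0,0]*z,(v-K[1,2])/K[1,1]*z,z]); print(u,v,M[:3,:3]@c+M[:3,3])
```

```text
228 260 [ 0.0106 -0.0426 -0.0197]
228 270 [ 0.0054 -0.043  -0.0201]
226 285 [ 0.0002 -0.0431 -0.0247]
222 300 [-0.003  -0.0431 -0.0316]
215 275 [ 0.0114 -0.0439 -0.0339]
200 295 [ 0.0116 -0.0449 -0.0479]
406 260 [ 0.0095  0.0426 -0.018 ]
410 275 [ 0.0066  0.0423 -0.0264]
259 280 [ 0.0073 -0.0258 -0.0314]
259 300 [ 0.001  -0.0252 -0.0369]
259 315 [-0.0054 -0.0253 -0.0385]
379 280 [ 0.0065  0.0274 -0.0302]
379 300 [ 0.0021  0.026  -0.0385]
379 315 [-0.0055  0.0265 -0.0385]
319 240 [0.0073 0.0008 0.0086]
```

```bash
python3 -m handwheel '-0.0015 0 -0.002 -0.004 -0.008 0 0.9;0 0 0 0 0 0 0.86;0 0 0 0 0 0 0.83' 20
python3 -m handwheel '0 0 0 0 0 0 0.81;0 0 0 0 0 0 0.81' 20
python3 -m handwheel '0 0 0 0 0 0 0.79;0 0 0 0 0 0 0.79' 20
python3 - <<'E'
from h import *
plan([.4945,.2245,.120],[.0154,.0505])
p,d=save('wrist','wrist5')
plan([.4945,.2245,.120],[.0154,.0505])
E
```

```text
time_s: 4.88
tool_pos: [0.4946, 0.225, 0.1193]
orientation: [[-0.956, 0.292, 0.004], [0.292, 0.956, 0.001], [-0.003, 0.002, -1.0]]
force: [-0.4, -0.7, 0.9]
width: 0.0711
time_s: 5.12
tool_pos: [0.4946, 0.225, 0.1198]
orientation: [[-0.956, 0.292, 0.004], [0.292, 0.956, 0.001], [-0.004, 0.002, -1.0]]
force: [-0.4, -0.4, -1.3]
width: 0.0691
time_s: 5.38
tool_pos: [0.4947, 0.225, 0.1208]
orientation: [[-0.956, 0.292, 0.004], [0.292, 0.956, 0.001], [-0.004, 0.002, -1.0]]
force: [-0.4, 0.5, -0.5]
width: 0.0677
t 5.375 pos [0.4947 0.225  0.1208] w 0.0677229531930834 F [-0.4176  0.4775 -0.5241] q [ 0.2214  0.5764  1.7405 -0.0005  0.8202 -1.0527]
shift [ 0.     -0.0005  0.0008] rot [ 0.0019  0.0041 -0.0004]
t 5.425 pos [0.4947 0.225  0.1208] w 0.0675493816236891 F [-0.5002  0.4595  2.5653] q [ 0.2214  0.5765  1.7405 -0.0005  0.82   -1.0526]
shift [ 0.0001 -0.0006  0.0008] rot [ 0.0019  0.0042 -0.0004]
```

View pics/wrist5.png

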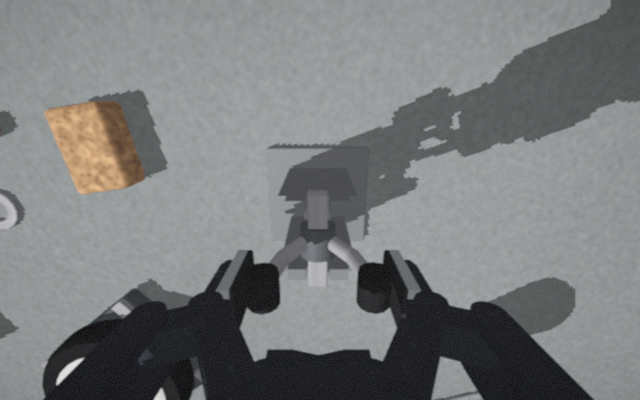

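```bash
python3 -m handwheel '0 0 -0.01 0.002 0.003 0 0.79;0 0 -0.015 0 0 0 0.79' 20
python3 - <<'E'
from h import *
plan([.4945,.2245,.24],[.0154,.0505])
p,d=save('wrist','wrist6')
E
```

```text
time_s: 5.68
tool_pos: [0.4932, 0.2247, 0.145]
orientation: [[-0.956, 0.292, -0.004], [0.292, 0.956, -0.001], [0.003, -0.002, -1.0]]
force: [0.3, -0.1, -2.0]
width: 0.0675
t 5.675 pos [0.4932 0.2247 0.145 ] w 0.06753941388157494 F [ 0.3335 -0.1169 -1.9641] q [ 0.2215  0.5391  1.7206 -0.0007  0.886  -1.0523]
shift [-0.001 -0.    -0.095] rot [-0.0025 -0.0032 -0.0006]
```

View pics/wrist6.png

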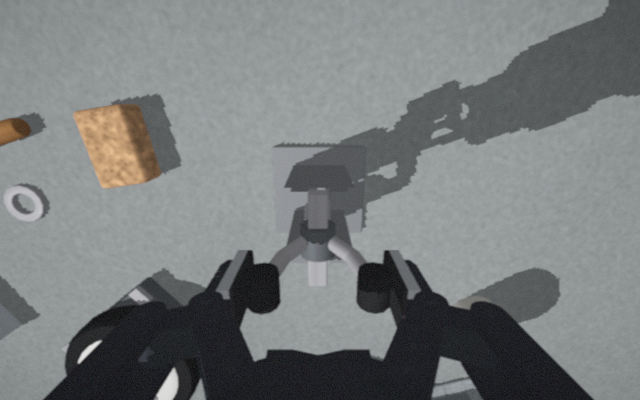

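Held with the rollers at (262,287) and (374,287); the pliers have come up with the gripper. I'll lift on.

```bash
python3 -m handwheel '0 0 -0.025 -0.002 -0.003 0 0.79;0 0 -0.025 0 0 0 0.79;0 0 -0.025 0 0 0 0.79;0 0 -0.025 0 0 0 0.79;0 0 0 0 0 0 0.79;0 0 0 0 0 0 0.79' 20
python3 - <<'E'
from h import *
plan([.4945,.2245,.24],[.0154,.0505])
p,d=save('wrist','wrist7')
for c in ['side','scene']:
    p,d=save(c,c+'7'); 
    for l in ['pliers','pliers_grip','pliers_tips']:
        print(c,l,[(np.round(r['position'],4),round(r['confidence'],2)) for r in manip.pinpoint(c,l)[:2]])
    a=(slice(90,200),slice(220,360)) if c=='side' else (slice(130,260),slice(340,450))
    cv2.imwrite(f'pics/{c}7c.png',cv2.resize(p[a][:,:,::-1],None,fx=4,fy=4))
E
```

```text
time_s: 6.48
tool_pos: [0.4933, 0.225, 0.2515]
orientation: [[-0.956, 0.292, 0.005], [0.292, 0.956, 0.001], [-0.004, 0.002, -1.0]]
force: [-0.1, -0.1, -2.6]
width: 0.0677
t 6.475 pos [0.4933 0.225  0.2515] w 0.06766587413031606 F [-0.1202 -0.1356 -2.6378] q [ 0.2217  0.3896  1.6206 -0.0001  1.1266 -1.0527]
shift [-0.0012 -0.0001  0.0115] rot [ 0.0023  0.0042 -0.0004]
side pliers [(array([0.4981, 0.224 , 0.2288]), 0.79), (array([ 0.6178, -0.0241,  0.0013]), 0.66)]
side pliers_grip [(array([0.4945, 0.2286, 0.2788]), 0.8), (array([ 0.4931, -0.218 ,  0.0444]), 0.18)]
side pliers_tips [(array([ 0.5282, -0.2135,  0.0408]), 0.74), (array([0.496 , 0.2278, 0.151 ]), 0.49)]
scene pliers [(array([0.495 , 0.227 , 0.2215]), 0.58), (array([0.6972, 0.353 , 0.0011]), 0.18)]
scene pliers_grip [(array([0.4952, 0.2238, 0.2776]), 0.73)]
scene pliers_tips [(array([0.4973, 0.2211, 0.1499]), 0.88)]
```

View pics/scene7c.png

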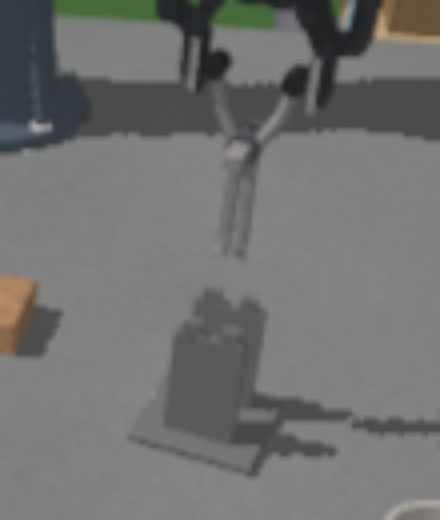

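View pics/side7c.png

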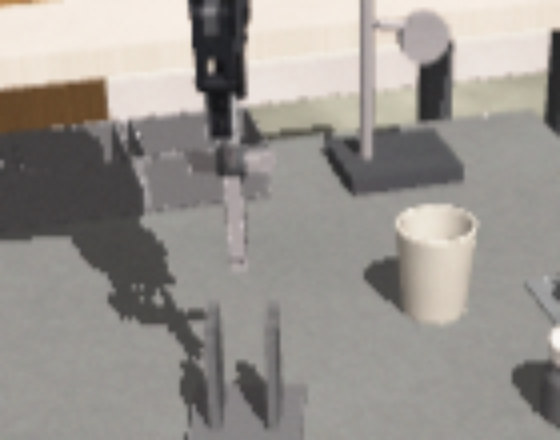

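View pics/wrist7.png

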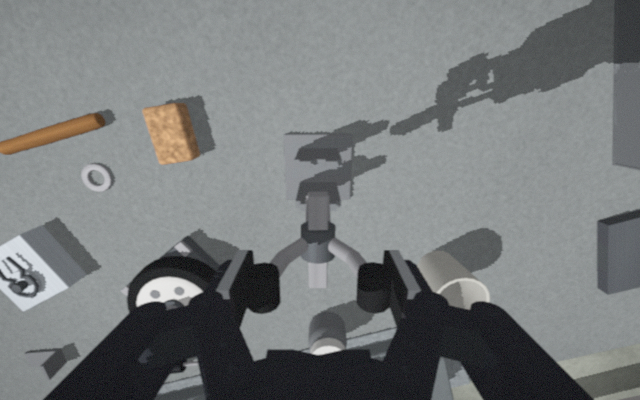

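```bash
cat >> h.py <<'E'
def bar(tag):
    p,d=save('wrist',tag);m=manip.camera_model('wrist');K=m['mtx'];M=m['mount']
    v,u=np.mgrid[0:400,0:640]
    c=np.stack([(u-K[0,2])/K[0,0]*d,(v-K[1,2])/K[1,1]*d,d],-1)@M[:3,:3].T+M[:3,3]
    w=(abs(c[...,1])<.004)&(abs(c[...,0])<.04)&(c[...,2]>-.01)&(c[...,2]<.06)&(d>0)
    q=c[w]
    for a,b in [(-.04,-.02),(-.02,-.01),(.01,.02),(.02,.04)]:
        s=q[(q[:,0]>a)&(q[:,0]<b)]; print(a,len(s),np.median(s,0) if len(s) else '')
    print('x range',q[:,0].min(),q[:,0].max()); r=manip.get_obs(); print('w',r['width'],'F',r['force'])
E
python3 -c "
from h import *
bar('b0')"
python3 -m handwheel '0 0 0 0 0 0 0.7;0 0 0 0 0 0 0.6;0 0 0 0 0 0 0.5;0 0 0 0 0 0 0.42;0 0 0 0 0 0 0.42;0 0 0 0 0 0 0.40' 30
python3 -c "
from h import *
bar('b1')
plan([.4945,.2245,.24],[.0154,.0505])
p,d=save('scene','scene8'); cv2.imwrite('pics/scene8c.png',cv2.resize(p[130:260,340:450,::-1],None,fx=4,fy=4))
"
```

```text
-0.04 187 [-0.0255 -0.0004  0.0188]
-0.02 133 [-0.0163  0.0002  0.0188]
0.01 215 [0.0151 0.0002 0.0192]
0.02 307 [0.0267 0.0002 0.0195]
x range -0.03169811301310298 0.030885232516913913
w 0.06778606400398997 F [ 0.9676 -0.4392 -2.5679]
time_s: 7.72
tool_pos: [0.4941, 0.2251, 0.2519]
orientation: [[-0.956, 0.292, 0.006], [0.292, 0.956, 0.001], [-0.005, 0.003, -1.0]]
force: [-0.3, -0.3, -2.2]
width: 0.0345
-0.04 118 [-0.0258 -0.0005  0.0328]
-0.02 109 [-0.0159  0.0002  0.0328]
0.01 176 [ 0.0152 -0.0001  0.0332]
0.02 254 [0.0268 0.0002 0.0334]
x range -0.03151824638705908 0.030696845376636285
w 0.03474098726809866 F [-0.1284 -0.1134 -2.6521]
t 7.775 pos [0.4941 0.2251 0.2519] w 0.03474098726809866 F [-0.1284 -0.1134 -2.6521] q [ 0.2217  0.3898  1.6191 -0.0001  1.1269 -1.0527]
shift [-0.0005 -0.0005  0.0119] rot [ 0.0028  0.0051 -0.0004]
```

View pics/b1.png

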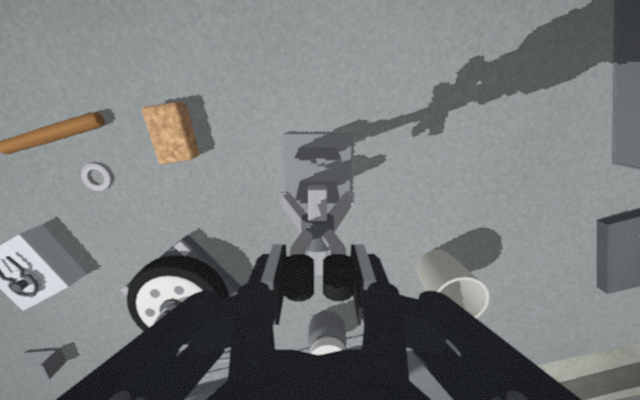

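View pics/scene8c.png

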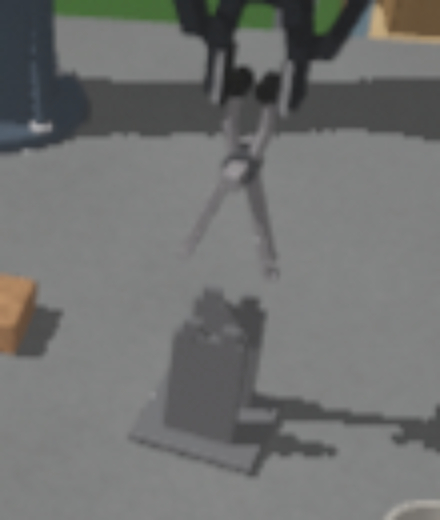

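```bash
python3 -m handwheel '0 0 0 0 0 0 0.6;0 0 0 0 0 0 0.72;-0.004 -0.012 0 0 0 0 0.79;-0.01 -0.032 0 0 0 0 0.79;-0.012 -0.038 0 0 0 0 0.79;-0.012 -0.04 0 0 0 0 0.79;-0.012 -0.04 0 0 0 0 0.79;-0.012 -0.04 0 0 0 0 0.79;-0.012 -0.04 0 0 0 0 0.79;-0.012 -0.04 0 0 0 0 0.79;-0.012 -0.04 0 0 0 0 0.79;-0.012 -0.038 0 0 0 0 0.79;-0.009 -0.03 0 0 0 0 0.79;-0.004 -0.012 0 0 0 0 0.79;0 0 0 0 0 0 0.79' 20
python3 - <<'E'
from h import *
plan([.494,-.2195,.25],[.0154,.0505])
bar('b2')
o=manip.get_obs()
for c in ['wrist','side','scene']:
    p,d=save(c,c+'9'); P=world(c,d)
    np.save(c+'9.npy',P)
    for l in ['ring_center','ring_gap','stand']:
        print(c,l,[(np.round(r['position'],4),round(r['confidence'],2)) for r in manip.pinpoint(c,l)[:2]])
E
```

```text
time_s: 9.7
tool_pos: [0.4919, -0.2165, 0.2532]
orientation: [[-0.956, 0.294, 0.008], [0.294, 0.956, -0.003], [-0.009, -0.001, -1.0]]
force: [-0.4, -0.0, -2.9]
width: 0.0672
t 9.7 pos [ 0.4919 -0.2165  0.2532] w 0.06722796969749904 F [-0.3623 -0.042  -2.9339] q [-0.6238  0.3794  1.6328  0.0023  1.1209 -1.8973]
shift [-0.0029 -0.0023  0.0032] rot [-0.0008  0.0087 -0.0023]
-0.04 171 [-0.0251 -0.0004  0.0197]
-0.02 131 [-0.0161  0.0002  0.0195]
0.01 216 [ 0.0152 -0.0004  0.0196]
0.02 317 [0.027  0.0002 0.0199]
x range -0.031060785280366834 0.031119455768666378
w 0.06723704158756673 F [-0.5958  0.4757 -2.7826]
wrist ring_center [(array([ 0.521 , -0.2161,  0.0448]), 0.75)]
wrist ring_gap [(array([ 0.4971, -0.2213,  0.0458]), 0.7)]
wrist stand []
side ring_center [(array([ 0.527 , -0.2134,  0.0424]), 0.42)]
side ring_gap [(array([ 0.4922, -0.2177,  0.041 ]), 0.46)]
side stand [(array([ 0.5263, -0.2181,  0.0019]), 0.89)]
scene ring_center []
scene ring_gap [(array([ 0.4918, -0.2206,  0.0408]), 0.59), (array([ 0.348 , -0.1544,  0.0013]), 0.34)]
scene stand [(array([ 0.529 , -0.22  ,  0.0005]), 0.64)]
```

View pics/wrist9.png

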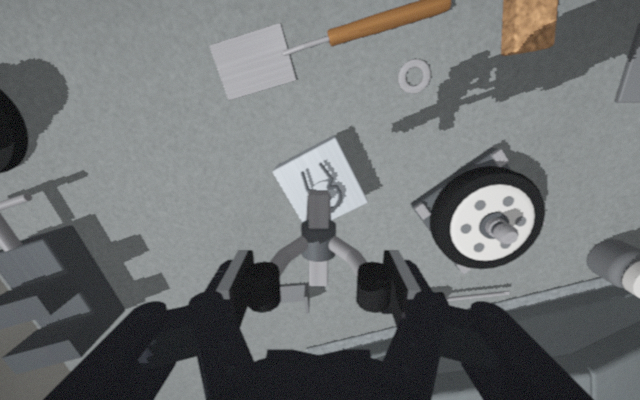

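Run:
```python
from h import *
for n,(r0,r1,c0,c1) in {'wrist9':(115,235,255,385),'side9':(260,325,295,370),'scene9':(195,240,215,265),'wrist1':(235,325,20,120)}.items():
    p=cv2.imread(f'pics/{n}.png')[r0:r1,c0:c1]; f=int(min(800/(c1-c0),600/(r1-r0)))
    cv2.imwrite(f'pics/{n}z.png',cv2.resize(p,None,fx=f,fy=f,interpolation=cv2.INTER_CUBIC)); print(n,f)
```

```text
wrist9 5
side9 9
scene9 13
wrist1 6
```

View pics/wrist9z.png

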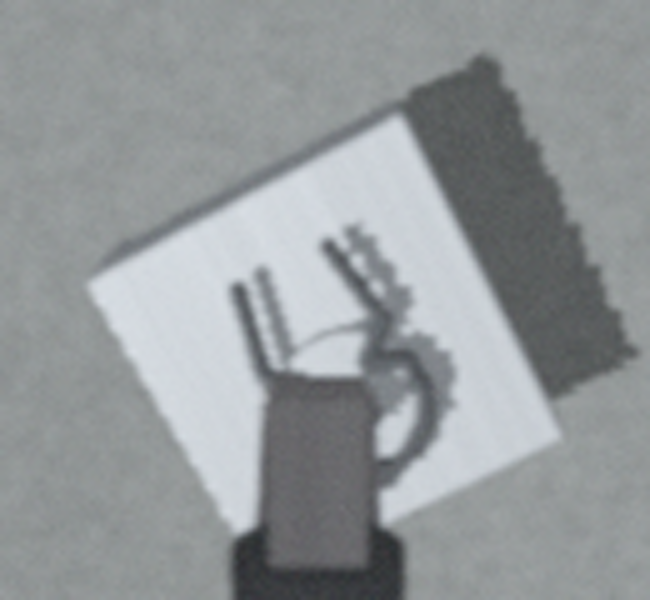

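View pics/side9z.png

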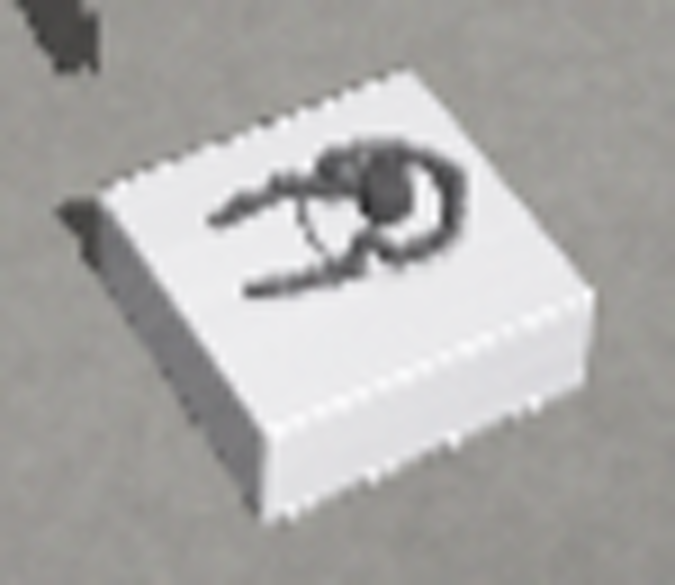

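View pics/scene9z.png

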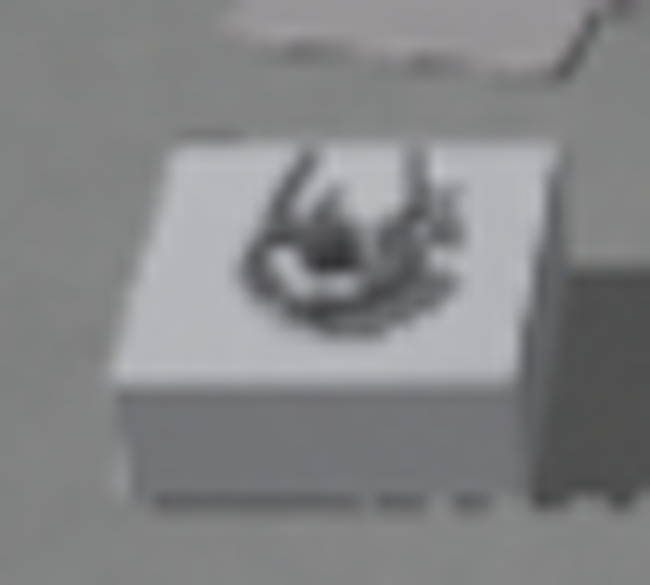

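View pics/wrist1z.png

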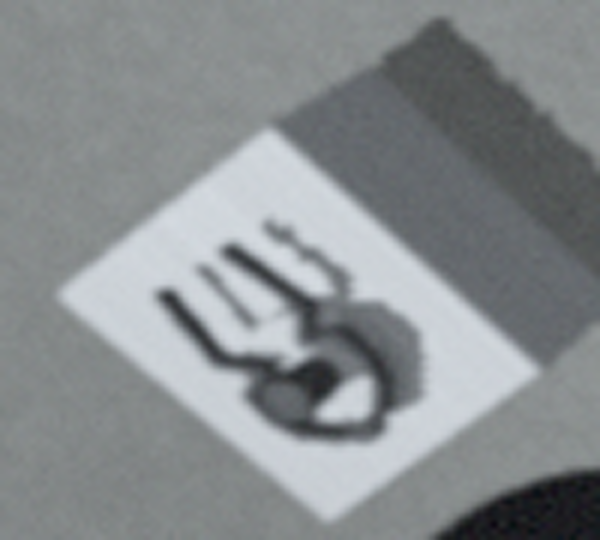

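Run:
```python
from h import *
o=manip.get_obs()
poses={'wrist9':(np.array(o['orientation']),np.array(o['tool_pos'])),
'wrist1':(np.array([[-0.9103,0.4138,0.0057],[0.4138,0.9104,0.0022],[-0.0043,0.0044,-1.]]),np.array([0.4899,0.2396,0.3045]))}
def hit(n,uv,z):
    c=n[:-1]; m=manip.camera_model(c); K=m['mtx']; r=np.linalg.solve(K,[uv[0],uv[1],1.])
    if c=='wrist':
        R,t=poses[n]; M=m['mount']; d=R@(M[:3,:3]@r); C=R@M[:3,3]+t
    else:
        R=np.array(m['R']); d=R.T@r; C=-R.T@np.array(m['t'])
    return C+d*(z-C[2])/d[2]
E={'wrist9':[(302.6,172.4),(320.6,163.6)],'wrist1':[(47.5,283.8),(58.7,275.8)],'side9':[(319.2,284.2),(322.8,292.4)],'scene9':[(238.8,206.5),(246.7,206.5)]}
C={'wrist9':[(335,136.6),(272.6,171.6),(367.4,202.4)],'wrist1':[(65,256.3),(29.7,284.2),(74.7,321.7),(110,296.7)],'side9':[(340.6,267.8),(306.7,282),(325,307.8),(360.8,292.4)],'scene9':[(227.7,206.2),(257.9,206.2),(254.6,224.2),(223.8,224.4)]}
for n in E:
    e=np.array([hit(n,p,.0425)[:2] for p in E[n]]); dd=e[1]-e[0]
    x=np.array([-dd[1],dd[0]])/np.linalg.norm(dd); x*=np.sign(x[0])
    print(n,'ears mid',e.mean(0),'sep',np.linalg.norm(dd),'xaxis yaw',np.degrees(np.arctan2(x[1],x[0])))
    c=np.array([hit(n,p,.0353)[:2] for p in C[n]]).astype(np.float32)
    if len(c)==3: c=np.vstack([c,c[1]+c[2]-c[0]]).astype(np.float32)
    b=cv2.minAreaRect(c); print('  rect',b[0],b[1],b[2])
```

```text
wrist9 ears mid [ 0.4854 -0.2219] sep 0.024776004995796158 xaxis yaw 9.38167020957182
  rect (0.5142725706100464, -0.2186688482761383) (0.09761947393417358, 0.08897542208433151) 10.462557792663574
wrist1 ears mid [ 0.4848 -0.221 ] sep 0.02646942458607673 xaxis yaw 9.331276240384051
  rect (0.5137547254562378, -0.21803364157676697) (0.0928722470998764, 0.0877101868391037) 10.973930358886719
side9 ears mid [ 0.4838 -0.2248] sep 0.025360253935457162 xaxis yaw 0.7522787087250962
  rect (0.5137351155281067, -0.22268956899642944) (0.09284660220146179, 0.08710301667451859) 11.15125846862793
scene9 ears mid [ 0.4851 -0.2235] sep 0.02371896273714805 xaxis yaw 10.08379185803667
  rect (0.5190618634223938, -0.21921542286872864) (0.09493641555309296, 0.0917886421084404) 10.888895988464355
```

```bash
python3 -m handwheel '0 0 0 0 0 -0.16 0.81;0 0 0 0 0 -0.16 0.81;0 0 0 0 0 -0.155 0.81;0 0 0 0 0 0 0.81' 20
python3 - <<'E'
from h import *
plan([.4945,-.2205,.200],[-.174,.985])
bar('b3')
E
```

```text
time_s: 10.85
tool_pos: [0.4923, -0.2157, 0.2533]
orientation: [[-0.982, -0.191, 0.008], [-0.191, 0.982, -0.004], [-0.007, -0.005, -1.0]]
force: [-0.5, -0.6, -3.3]
width: 0.0693
t 10.85 pos [ 0.4923 -0.2157  0.2533] w 0.06931956188449237 F [-0.5246 -0.6485 -3.2906] q [-0.622   0.3793  1.6327  0.0019  1.1208 -2.3858]
shift [-0.0008 -0.0048  0.0533] rot [-0.0052  0.0073  0.0173]
-0.04 179 [-0.0251 -0.0002  0.0186]
-0.02 123 [-0.0161 -0.0002  0.0185]
0.01 212 [ 0.0152 -0.0002  0.0186]
0.02 305 [ 0.0268 -0.0002  0.0189]
x range -0.031176094354404382 0.030980649899236275
w 0.06906066909142028 F [ 0.5216 -0.1109 -2.0782]
```

View pics/b3.png

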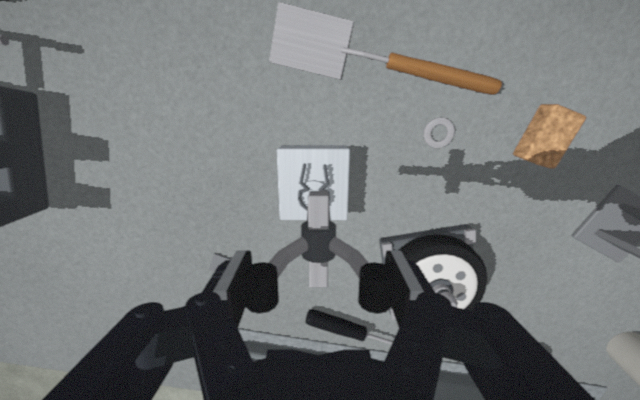

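Run:
```python
from h import *
p=cv2.imread('pics/b3.png')[140:230,265:365]
cv2.imwrite('pics/b3z.png',cv2.resize(p,None,fx=6,fy=6,interpolation=cv2.INTER_CUBIC))
```

```text
(no output)
```

View pics/b3z.png

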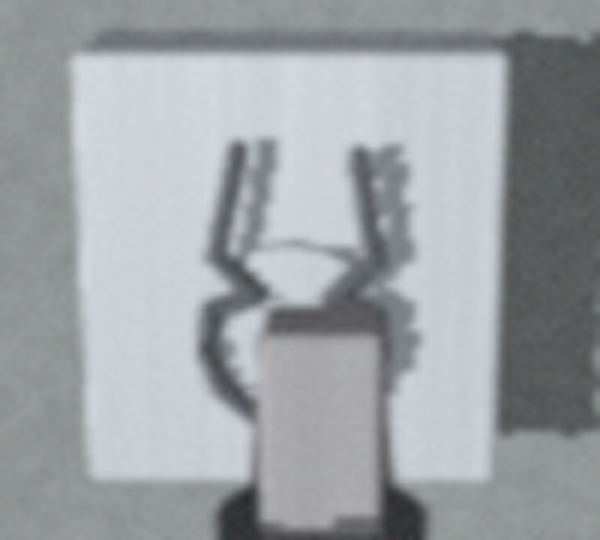

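Run:
```python
from h import *
m=manip.camera_model('wrist');K=m['mtx'];M=m['mount'];o=manip.get_obs();R=o['orientation'];t=o['tool_pos']
def hit(u,v,z):
    d=M[:3,:3]@np.linalg.solve(K,[u,v,1.]); C=M[:3,3]
    # world z plane
    dw=R@d;Cw=R@C+t; s=(z-Cw[2])/dw[2]; return Cw+dw*s,C+d*s
pt={}
for n,(a,b,z) in dict(endL=(238,148,.0425),endR=(358,152,.0425),kL=(215,258,.0425),kR=(382,254,.0425),nL=(262,296,.0425),nR=(330,298,.0425),c1=(75,55,.0353),c2=(505,52,.0353),c3=(92,478,.0353),c4=(492,478,.0353)).items():
    w,tt=hit(265+a/6,140+b/6,z); pt[n]=tt; print(n,w,tt)
for l in [('endL','endR'),('kL','kR'),('nL','nR'),('c1','c2','c3','c4')]: print(l,np.mean([pt[k] for k in l],0))
```

```text
endL [ 0.4866 -0.2339  0.0425] [ 0.0106 -0.0157  0.2108]
endR [ 0.4827 -0.2097  0.0425] [0.0098 0.0088 0.2107]
kL [ 0.5104 -0.2345  0.0425] [-0.0126 -0.0208  0.211 ]
kR [ 0.5029 -0.2006  0.0425] [-0.0117  0.014   0.2108]
nL [ 0.5166 -0.2235  0.0425] [-0.0209 -0.0111  0.211 ]
nR [ 0.5143 -0.2094  0.0425] [-0.0213  0.0032  0.2109]
c1 [ 0.4755 -0.2702  0.0353] [ 0.0285 -0.0491  0.218 ]
c2 [ 0.4581 -0.1839  0.0353] [0.0291 0.0389 0.2176]
c3 [ 0.5673 -0.2528  0.0353] [-0.065  -0.0495  0.2187]
c4 [ 0.5503 -0.1657  0.0353] [-0.0649  0.0392  0.2183]
('endL', 'endR') [ 0.0102 -0.0034  0.2107]
('kL', 'kR') [-0.0122 -0.0034  0.2109]
('nL', 'nR') [-0.0211 -0.004   0.211 ]
('c1', 'c2', 'c3', 'c4') [-0.0181 -0.0051  0.2181]
```

```bash
python3 -m handwheel '-0.001 -0.005 0.02 -0.005 0.007 0 0.81;0 0 0.025 0 0.002 0 0.81;0 0 0.025 0 0.002 0 0.81;0 0 0.012 0 0 0 0.81;0 0 0 0 0 0 0.81' 20
python3 - <<'E'
from h import *
plan([.494,-.220,.144],[-.19,.982])
E
```

```text
time_s: 11.52
tool_pos: [0.4945, -0.2219, 0.1651]
orientation: [[-0.983, -0.183, -0.006], [-0.183, 0.983, -0.0], [0.006, 0.001, -1.0]]
force: [-0.6, 0.1, -2.5]
width: 0.0697
t 11.525 pos [ 0.4945 -0.2219  0.1651] w 0.06974307521873503 F [-0.6314  0.0669 -2.4791] q [-0.626   0.5091  1.7032 -0.0044  0.934  -2.3784]
shift [0.     0.0019 0.0211] rot [ 0.001  -0.0058 -0.0069]
```

```bash
python3 -m handwheel '0 0.002 0 0.001 -0.006 -0.007 0.81;0 0 0 0 0 0 0.81' 20
python3 - <<'E'
from h import *
bar('b4')
for n,(r0,r1,c0,c1) in {'side':(215,325,270,370),'scene':(160,240,200,290)}.items():
    p,d=save(n,n+'10'); p=p[r0:r1,c0:c1,::-1]
    cv2.imwrite(f'pics/{n}10z.png',cv2.resize(p,None,fx=6,fy=6,interpolation=cv2.INTER_CUBIC))
plan([.494,-.220,.144],[-.19,.982])
E
```

```text
time_s: 11.78
tool_pos: [0.4949, -0.2204, 0.166]
orientation: [[-0.982, -0.19, 0.002], [-0.19, 0.982, -0.001], [-0.002, -0.002, -1.0]]
force: [-0.2, 0.2, -2.9]
width: 0.0694
-0.04 171 [-0.0253  0.0004  0.0186]
-0.02 131 [-0.0164 -0.0002  0.0185]
0.01 210 [ 0.0151 -0.0002  0.0188]
0.02 308 [ 0.0267 -0.0002  0.0188]
x range -0.031072729139640612 0.031085131129749234
w 0.06895217832899528 F [-0.2363  0.807  -3.3236]
t 11.925 pos [ 0.4952 -0.2206  0.1661] w 0.06890486072096878 F [ 0.2528  0.2895 -1.9519] q [-0.6255  0.5048  1.7084  0.0005  0.9251 -2.3878]
shift [0.0011 0.0008 0.0221] rot [-0.0021  0.0025  0.0001]
```

View pics/side10z.png

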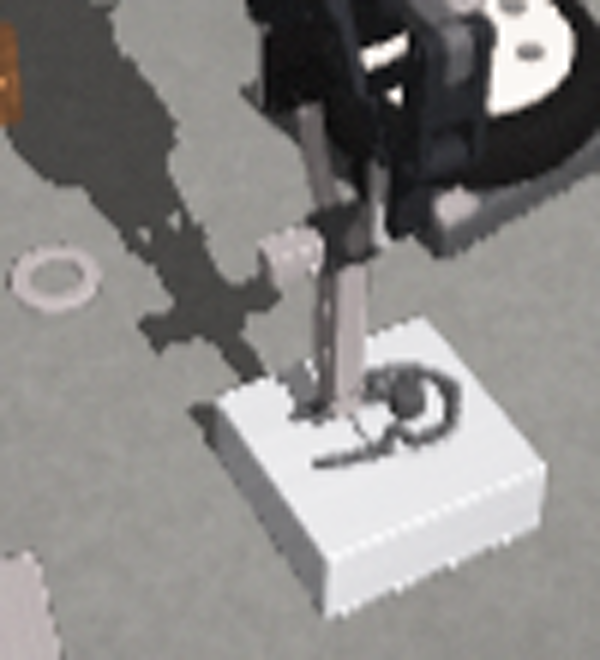

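View pics/scene10z.png

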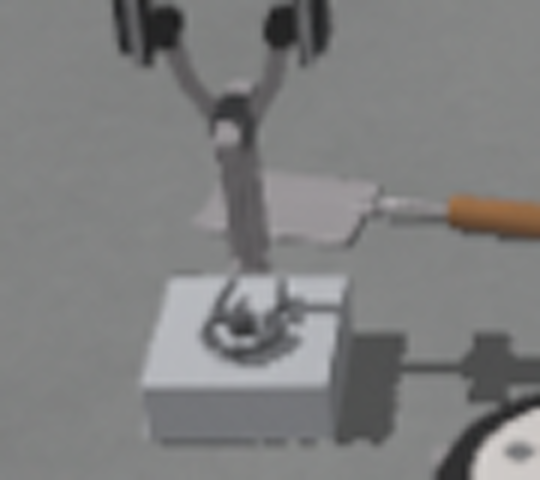

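View pics/b4.png

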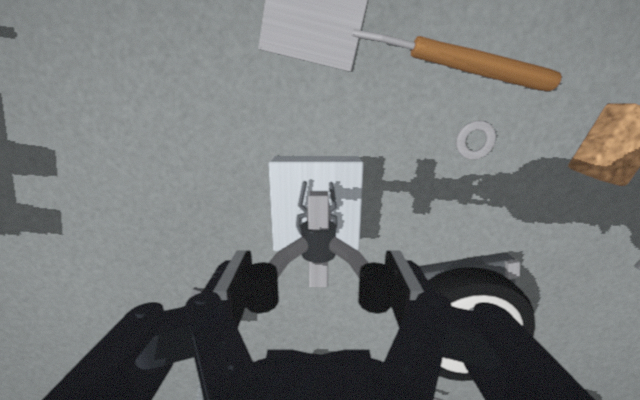

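Run:
```python
from h import *
p=cv2.imread('pics/b4.png')[150:260,260:375]
cv2.imwrite('pics/b4z.png',cv2.resize(p,None,fx=5,fy=5,interpolation=cv2.INTER_CUBIC))
```

```text
(no output)
```

View pics/b4z.png

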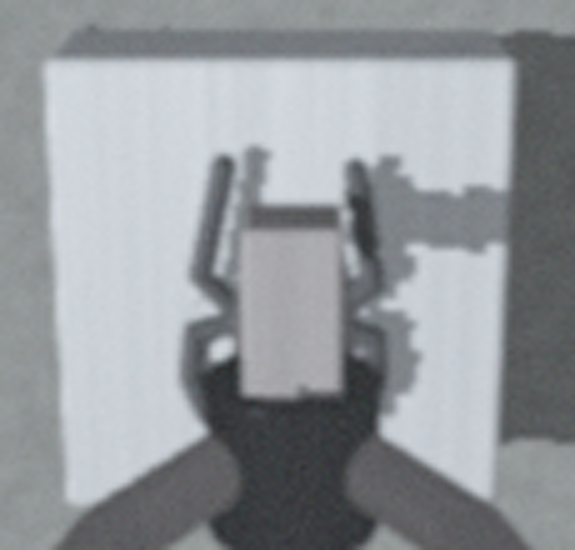

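```bash
python3 - <<'E'
from h import *
m=manip.camera_model('wrist');K=m['mtx'];M=m['mount']
for u,v in [(305,182.4),(331.4,183),(300.6,204.4),(334.6,205.6)]:
    d=M[:3,:3]@np.linalg.solve(K,[u,v,1.]);C=M[:3,3]; print(C+d*(.1236-C[2])/d[2])
E
python3 -m handwheel '0 0 0.008 0 0.002 0 0.81;0 0 0.006 0 0.001 0 0.81;0 0 0 0 0 0 0.81' 20
python3 -c "
from h import *
plan([.494,-.220,.144],[-.19,.982])"
```

```text
[ 0.011  -0.0117  0.1236]
[0.0104 0.0132 0.1236]
[-0.0109 -0.0162  0.1236]
[-0.0121  0.0166  0.1236]
time_s: 12.3
tool_pos: [0.4954, -0.2207, 0.1517]
orientation: [[-0.982, -0.19, 0.001], [-0.19, 0.982, -0.003], [-0.0, -0.003, -1.0]]
force: [-0.2, 0.4, -2.2]
width: 0.069
t 12.3 pos [ 0.4954 -0.2207  0.1517] w 0.06901448869760837 F [-0.2168  0.4341 -2.2257] q [-0.6242  0.5274  1.7186 -0.0025  0.8934 -2.3845]
shift [0.0012 0.001  0.0077] rot [-0.0029  0.      0.    ]
```

```bash
python3 -m handwheel '0 0 0.004 -0.002 0 0 0.81;0 0 0.004 0 0 0 0.81;0 0 0 0 0 0 0.81' 20
python3 -c "
from h import *
bar('b5')
plan([.494,-.220,.144],[-.19,.982])"
```

```text
time_s: 12.68
tool_pos: [0.4956, -0.221, 0.1431]
orientation: [[-0.982, -0.19, 0.0], [-0.19, 0.982, -0.001], [-0.0, -0.001, -1.0]]
force: [0.7, -0.1, -2.6]
width: 0.0691
-0.04 174 [-0.0253  0.0001  0.0187]
-0.02 129 [-0.0161 -0.0002  0.0185]
0.01 212 [ 0.0152 -0.0002  0.0186]
0.02 307 [ 0.0269 -0.0002  0.0188]
x range -0.031011499320284866 0.030929650779240495
w 0.0692001399245278 F [-0.2533 -0.338  -2.4992]
t 12.725 pos [ 0.4956 -0.2209  0.1432] w 0.0692001399245278 F [-0.2533 -0.338  -2.4992] q [-0.625   0.5412  1.724  -0.0007  0.8756 -2.3865]
shift [ 0.0014  0.0012 -0.0008] rot [-0.001   0.0002  0.    ]
```

```bash
python3 -m handwheel '0.0005 0.0005 -0.0005 0 0 0 0.79;0 0 -0.001 0 0 0 0.77;0 0 -0.001 0 0 0 0.75' 30
python3 -c "
from h import *
bar('b6')
plan([.494,-.220,.144],[-.19,.982])"
```

```text
time_s: 13.1
tool_pos: [0.4954, -0.2208, 0.1464]
orientation: [[-0.982, -0.19, 0.002], [-0.19, 0.982, -0.002], [-0.001, -0.002, -1.0]]
force: [0.4, -0.1, -3.3]
width: 0.0645
-0.04 182 [-0.0256 -0.0002  0.0217]
-0.02 123 [-0.0161 -0.0002  0.0215]
0.01 201 [ 0.0151 -0.0002  0.0218]
0.02 303 [ 0.0271 -0.0002  0.0221]
x range -0.031896291146286934 0.03089557032857592
w 0.06404385525197308 F [ 0.3637 -0.0574 -2.4024]
t 13.15 pos [ 0.4954 -0.2208  0.1465] w 0.06404385525197308 F [ 0.3637 -0.0574 -2.4024] q [-0.6251  0.5353  1.7231 -0.0007  0.8806 -2.3866]
shift [0.0012 0.0011 0.0025] rot [-0.0022  0.0013  0.0001]
```

```bash
python3 -m handwheel '0 0 -0.001 0 0.001 0 0.72;0 0 -0.001 0 0.001 0 0.68;0 0 -0.001 0 0.001 0 0.64;0 0 -0.001 0 0.001 0 0.6' 40
python3 -c "
from h import *
bar('b7')
plan([.494,-.220,.144],[-.19,.982])"
```

```text
time_s: 13.65
tool_pos: [0.4959, -0.2214, 0.1511]
orientation: [[-0.982, -0.19, -0.001], [-0.19, 0.982, -0.004], [0.002, -0.004, -1.0]]
force: [0.3, -0.3, -2.5]
width: 0.0513
-0.04 168 [-0.0255 -0.0002  0.0279]
-0.02 115 [-0.0163  0.0004  0.0277]
0.01 190 [ 0.0149 -0.0002  0.028 ]
0.02 269 [ 0.0268 -0.0002  0.0282]
x range -0.03095394488931094 0.030828660375920185
w 0.05143015273512032 F [-0.1634 -0.0636 -2.2616]
t 13.7 pos [ 0.4957 -0.221   0.1509] w 0.05143015273512032 F [-0.1634 -0.0636 -2.2616] q [-0.6234  0.5296  1.7168 -0.0047  0.8946 -2.3823]
shift [0.0015 0.0014 0.0069] rot [-0.0029 -0.0023 -0.0001]
```

View pics/b7.png

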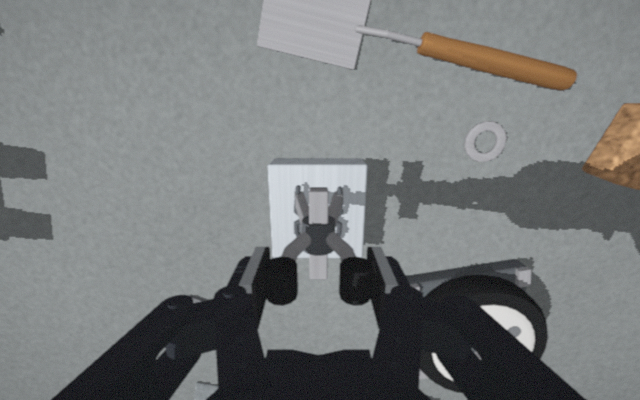

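```bash
python3 -m handwheel '0 0 -0.0008 -0.002 0 0 0.55;0 0 -0.0008 0 0 0 0.5;0 0 -0.0006 0 0 0 0.46;0 0 -0.0005 0 0 0 0.42;0 0 0 0 0 0 0.38;0 0 0 0 0 0 0.38' 40
python3 -c "
from h import *
bar('b8')
plan([.494,-.220,.144],[-.19,.982])
for n,(r0,r1,c0,c1) in {'side':(215,325,270,370),'scene':(160,240,200,290)}.items():
    p,d=save(n,n+'11'); p=p[r0:r1,c0:c1,::-1]
    cv2.imwrite(f'pics/{n}11z.png',cv2.resize(p,None,fx=6,fy=6,interpolation=cv2.INTER_CUBIC))
"
```

```text
time_s: 14.45
tool_pos: [0.4947, -0.2188, 0.1536]
orientation: [[-0.982, -0.19, -0.004], [-0.19, 0.982, 0.003], [0.004, 0.003, -1.0]]
force: [-0.1, 2.5, 2.3]
width: 0.033
-0.04 116 [-0.0257  0.0001  0.0336]
-0.02 105 [-0.016   0.0004  0.0336]
0.01 173 [0.015  0.0004 0.0339]
0.02 248 [ 0.0266 -0.0002  0.0342]
x range -0.031161495924041563 0.030561472673139536
w 0.03340363823712208 F [0.1488 1.9687 1.6021]
t 14.5 pos [ 0.4947 -0.2188  0.1536] w 0.03340363823712208 F [0.1488 1.9687 1.6021] q [-0.623   0.5252  1.7157 -0.0004  0.9058 -2.3844]
shift [ 0.0008 -0.0011  0.0096] rot [ 0.0035 -0.0037 -0.0003]
```

View pics/b8.png

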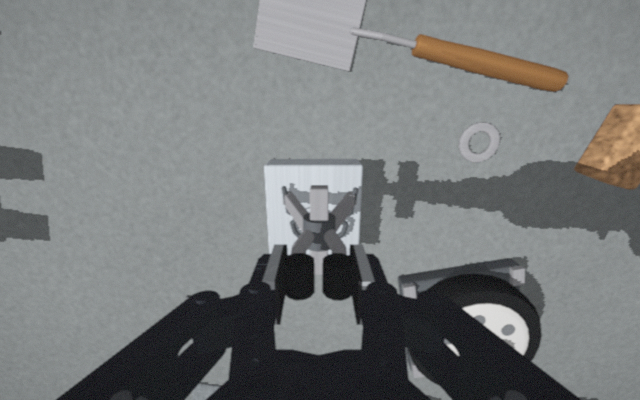

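View pics/side11z.png

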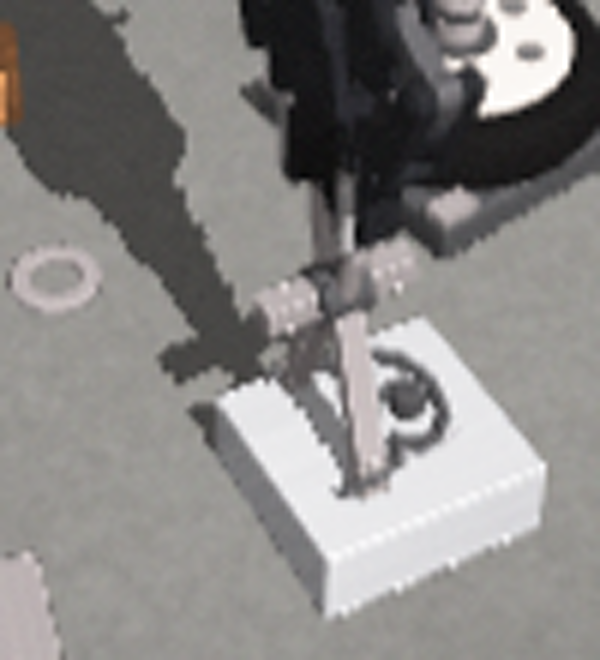

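View pics/scene11z.png

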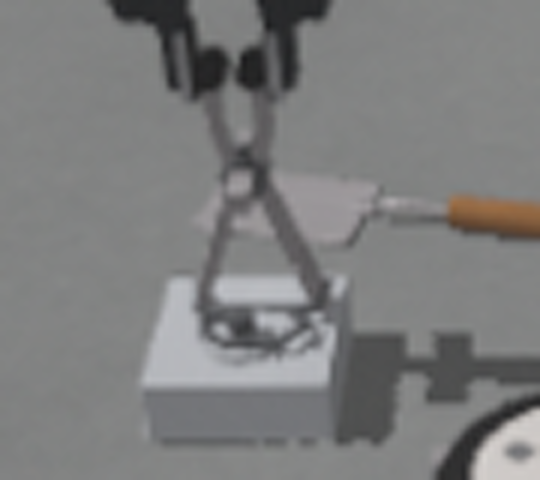

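```bash
python3 -m handwheel '0 0 -0.004 0.003 -0.003 0 0.38;0 0 -0.008 0 0 0 0.38;0 0 -0.012 0 0 0 0.38;0 0 -0.015 0 0 0 0.38;0 0 0 0 0 0 0.38' 40
python3 -c "
from h import *
bar('b9')
plan([.494,-.220,.144],[-.19,.982])
for n,(r0,r1,c0,c1) in {'side':(195,305,270,370),'scene':(140,220,200,290)}.items():
    p,d=save(n,n+'12'); p=p[r0:r1,c0:c1,::-1]
    cv2.imwrite(f'pics/{n}12z.png',cv2.resize(p,None,fx=6,fy=6,interpolation=cv2.INTER_CUBIC))
    for l in ['ring_center','pliers','pliers_tips']:
        print(n,l,[(np.round(r['position'],4),round(r['confidence'],2)) for r in manip.pinpoint(n,l)[:2]])
"
```

```text
time_s: 15.22
tool_pos: [0.4947, -0.2203, 0.1945]
orientation: [[-0.982, -0.19, -0.001], [-0.19, 0.982, -0.002], [0.001, -0.002, -1.0]]
force: [0.4, 0.2, -2.7]
width: 0.0331
-0.04 110 [-0.025   0.0004  0.0339]
-0.02 107 [-0.0158 -0.0002  0.0337]
0.01 175 [ 0.015  -0.0002  0.0339]
0.02 259 [ 0.0269 -0.0002  0.0341]
x range -0.03092536822609554 0.03094809552623383
w 0.03317982778950512 F [ 0.4347 -0.289  -2.6601]
t 15.275 pos [ 0.4941 -0.22    0.1937] w 0.03317982778950512 F [ 0.4347 -0.289  -2.6601] q [-0.6241  0.4651  1.6826 -0.003   0.9949 -2.3846]
shift [-0.      0.      0.0497] rot [-0.001  -0.0025  0.0002]
side ring_center [(array([ 0.5196, -0.2148,  0.0786]), 0.42), (array([0.398 , 0.062 , 0.0034]), 0.27)]
side pliers [(array([ 0.4936, -0.2214,  0.1558]), 0.82)]
side pliers_tips [(array([ 0.4914, -0.2197,  0.0742]), 0.63), (array([ 0.7504, -0.0916,  0.0015]), 0.58)]
scene ring_center [(array([ 0.5143, -0.2186,  0.0788]), 0.53)]
scene pliers [(array([ 0.4945, -0.2166,  0.1471]), 0.66)]
scene pliers_tips []
```

View pics/b9.png

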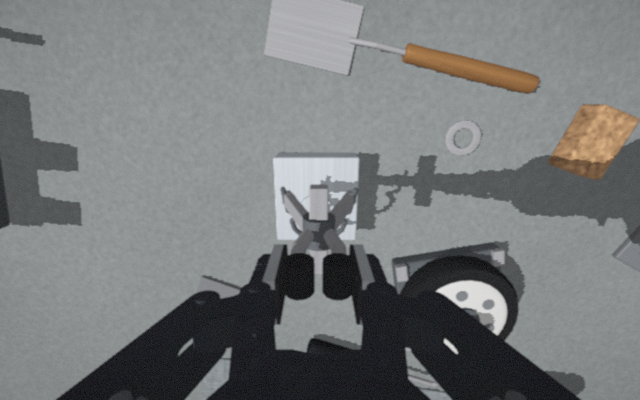

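View pics/side12z.png

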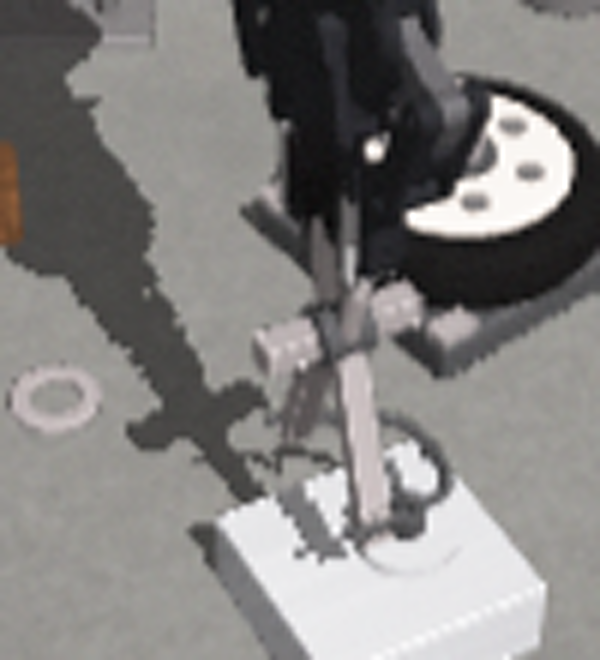

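View pics/scene12z.png

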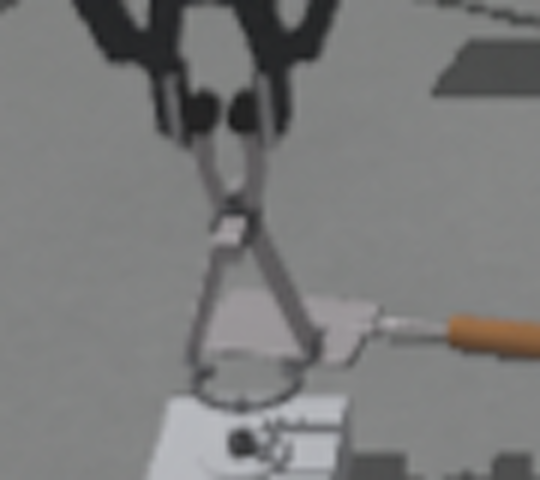

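```bash
python3 -m handwheel '0 0 -0.025 0 0 0 0.38;0 0 -0.025 0 0 0 0.38;0 0 0 0 0 0 0.38' 40
python3 -c "
from h import *
for c in ['side','scene','wrist']:
    p,d=save(c,c+'13'); P=world(c,d)
    w=(np.hypot(P[...,0]-.617,P[...,1]+.0225)<.045)&(P[...,2]>.062)&(P[...,2]<.1)
    q=P[w]; print(c,w.sum(), q.min(0) if len(q) else '',q.max(0) if len(q) else '')
    s=q[(q[:,2]>.08)&(q[:,2]<.1)]; print(len(s), s.mean(0) if len(s) else '')
    # circle fit radius 12 for 0.077<z<0.086
    s=q[(q[:,2]>.062)&(q[:,2]<.088)]
    np.save(c+'ax.npy',q)
    from scipy.optimize import least_squares
    if len(s)>8:
        s2=s[(s[:,2]<.066)|(s[:,2]>.077)]
        r=least_squares(lambda a:np.hypot(s2[:,0]-a[0],s2[:,1]-a[1])-.012,[.617,-.0225],loss='soft_l1',f_scale=.001); print('fit',r.x,len(s2),np.abs(r.fun).mean())
    for l in ['axle','axle_groove','ring_center']:
        print(c,l,[(np.round(r['position'],4),round(r['confidence'],2)) for r in manip.pinpoint(c,l)[:2]])
plan([.594,-.027,.245],[-.19,.982])
"
```

```text
time_s: 16.05
tool_pos: [0.4932, -0.2191, 0.2419]
orientation: [[-0.982, -0.19, -0.007], [-0.19, 0.982, 0.002], [0.007, 0.004, -1.0]]
force: [0.3, -0.0, -2.4]
width: 0.0334
side 103 [ 0.6063 -0.0383  0.0623] [ 0.6309 -0.0152  0.0949]
57 [ 0.6166 -0.0303  0.0886]
fit [ 0.6187 -0.0247] 41 0.0010007513437966318
side axle [(array([ 0.6159, -0.0222,  0.0043]), 0.57)]
side axle_groove [(array([ 0.6182, -0.0266,  0.0665]), 0.77), (array([ 0.4917, -0.215 ,  0.2549]), 0.74)]
side ring_center [(array([ 0.5165, -0.2116,  0.1257]), 0.66), (array([ 0.3482, -0.1639, -0.0025]), 0.16)]
scene 109 [ 0.6118 -0.036   0.062 ] [ 0.6332 -0.0139  0.0951]
60 [ 0.6251 -0.0237  0.0883]
fit [ 0.6187 -0.0253] 49 0.001034641586129224
scene axle [(array([ 0.6189, -0.024 , -0.0005]), 0.78)]
scene axle_groove [(array([ 0.6193, -0.0186,  0.0713]), 0.76)]
scene ring_center [(array([ 0.5127, -0.2183,  0.1267]), 0.39)]
wrist 35 [ 0.6065 -0.0283  0.062 ] [ 0.613  -0.0162  0.078 ]
0 
fit [ 0.6193 -0.0242] 15 0.00027038627026973737
wrist axle [(array([ 0.621 , -0.0264, -0.0028]), 0.93)]
wrist axle_groove [(array([ 0.6185, -0.0239,  0.0735]), 0.8)]
wrist ring_center []
t 16.65 pos [ 0.492  -0.2183  0.2403] w 0.03307429994934224 F [-0.2337 -0.3464 -3.1972] q [-0.624   0.4049  1.6313 -0.0028  1.1177 -2.3848]
shift [-0.1365  0.1685 -0.0049] rot [ 0.0072 -0.0102  0.0001]
```

View pics/wrist13.png

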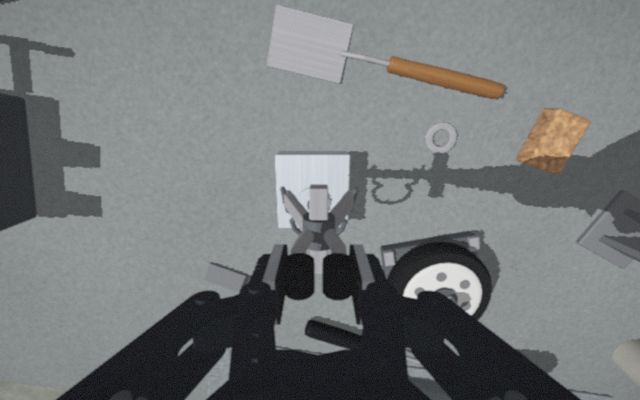

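View pics/side13.png

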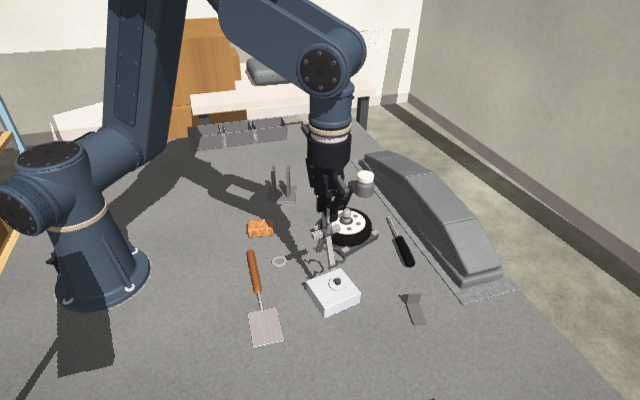

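```bash
python3 -m handwheel '-0.008 0.01 0 0.007 -0.01 0 0.38;-0.02 0.025 0 0 0 0 0.38;-0.024 0.029 0 0 0 0 0.38;-0.024 0.029 0 0 0 0 0.38;-0.024 0.029 0 0 0 0 0.38;-0.02 0.025 0 0 0 0 0.38;-0.01 0.012 0 0 0 0 0.38;0 0 0 0 0 0 0.38' 40
python3 -c "
from h import *
plan([.5962,-.0289,.24],[-.19,.982])"
```

```text
time_s: 17.65
tool_pos: [0.593, -0.0274, 0.2404]
orientation: [[-0.982, -0.19, 0.003], [-0.19, 0.982, 0.001], [-0.003, 0.001, -1.0]]
force: [-0.8, -0.3, -2.7]
width: 0.0327
t 17.65 pos [ 0.593  -0.0274  0.2404] w 0.03265148971158683 F [-0.7957 -0.2944 -2.7123] q [-0.2352  0.4735  1.506   0.0021  1.1591 -1.9981]
shift [-0.0028 -0.0021  0.0004] rot [0.0006 0.0035 0.0001]
```

```bash
python3 -m handwheel '-0.0035 -0.0025 0.002 0 0.004 0 0.38;0 0 0 0 0 0 0.38' 40
python3 -c "
from h import *
plan([.5962,-.0289,.24],[-.19,.982])
for n,(r0,r1,c0,c1) in {'side':(160,260,290,390),'scene':(170,270,250,350)}.items():
    p,d=save(n,n+'14'); np.save(n+'14.npy',world(n,d)); p=p[r0:r1,c0:c1,::-1]
    cv2.imwrite(f'pics/{n}14z.png',cv2.resize(p,None,fx=6,fy=6,interpolation=cv2.INTER_CUBIC))
    for l in ['ring_center','ring']:
        print(n,l,[(np.round(r['position'],4),round(r['confidence'],2)) for r in manip.pinpoint(n,l)[:2]])
bar('b14')
plan([.5962,-.0289,.24],[-.19,.982])
"
```

```text
time_s: 17.9
tool_pos: [0.5964, -0.0309, 0.2382]
orientation: [[-0.982, -0.189, -0.002], [-0.189, 0.982, -0.001], [0.002, -0.0, -1.0]]
force: [0.3, -0.2, -3.5]
width: 0.0333
t 17.9 pos [ 0.5964 -0.0309  0.2382] w 0.03331878117315938 F [ 0.2632 -0.2444 -3.5054] q [-0.2383  0.4828  1.4959 -0.0011  1.1646 -1.9983]
shift [-0.0002  0.002  -0.0018] rot [-0.0002 -0.0019 -0.0014]
side ring_center [(array([ 0.6186, -0.0231,  0.122 ]), 0.52)]
side ring [(array([ 0.6185, -0.0285,  0.1228]), 0.4)]
scene ring_center [(array([0.6955, 0.3522, 0.0006]), 0.56), (array([ 0.6168, -0.0309,  0.1236]), 0.5)]
scene ring [(array([ 0.617 , -0.0309,  0.1232]), 0.47), (array([ 0.5888, -0.0336,  0.1317]), 0.39)]
-0.04 108 [-0.0252  0.0001  0.0338]
-0.02 107 [-0.016  -0.0002  0.0339]
0.01 174 [0.015  0.0004 0.0338]
0.02 260 [ 0.027  -0.0002  0.0341]
x range -0.030904353018491953 0.030914447148117925
w 0.03300093443632573 F [-0.0498  0.3531 -3.0143]
t 18.25 pos [ 0.5963 -0.03    0.2384] w 0.03300093443632573 F [-0.0498  0.3531 -3.0143] q [-0.2371  0.4822  1.4961 -0.0005  1.1648 -1.9982]
shift [-0.0001  0.0011 -0.0016] rot [ 0.0002 -0.0016 -0.0007]
```

View pics/side14z.png

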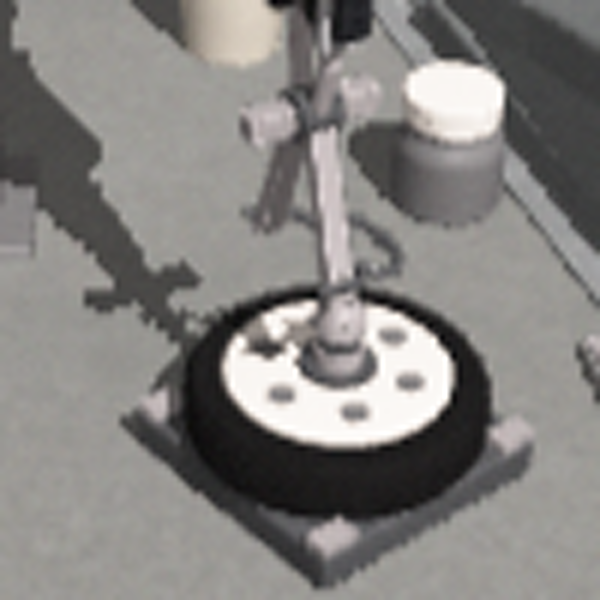

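View pics/scene14z.png

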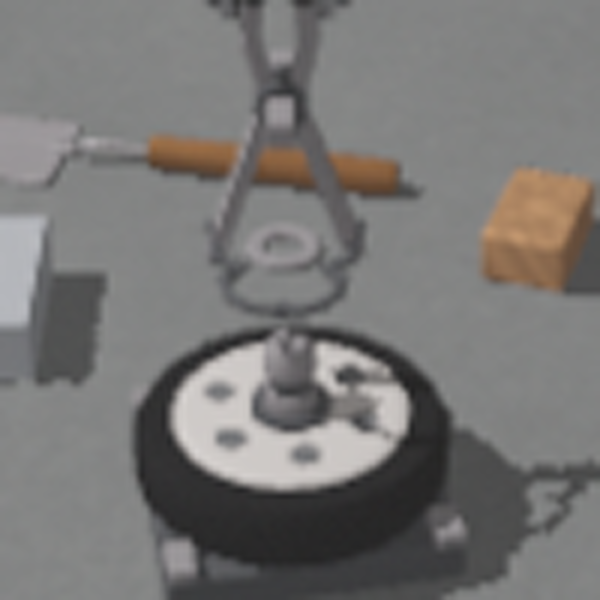

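View pics/b14.png

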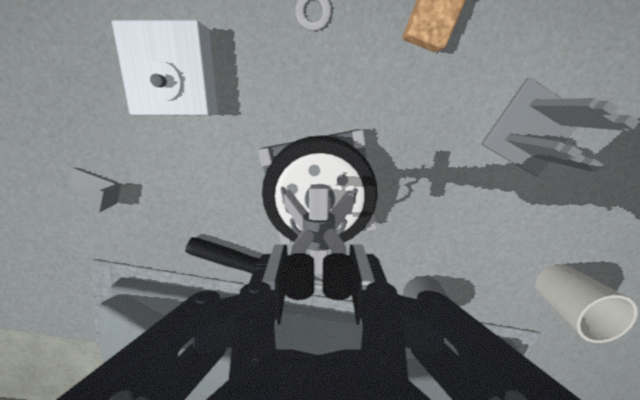

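Run:
```python
from h import *
o=manip.get_obs();R=np.array(o['orientation']);t=o['tool_pos']
for c in ['side','scene']:
    P=np.load(c+'14.npy'); q=P[(np.hypot(P[...,0]-.617,P[...,1]+.027)<.05)&(P[...,2]>.11)&(P[...,2]<.14)]
    tt=(q-t)@R; tt[:,0]*=-1
    s=tt[tt[:,0]>.008]; print(c,len(tt),len(s),'z',np.percentile(s[:,2],[5,50,95]),'y',s[:,1].min(),s[:,1].max(),'x',s[:,0].max())
    # by x bins
    for a in np.arange(.008,.05,.005):
        b=s[(s[:,0]>=a)&(s[:,0]<a+.005)]
        if len(b): print(round(a,3),len(b),'y',b[:,1].min(),b[:,1].max(),'z',b[:,2].mean())
```

```text
side 127 55 z [0.1085 0.114  0.1174] y -0.032299219833996806 0.02550844705794329 x 0.04477860717141547
0.008 8 y -0.032299219833996806 0.02492867571449763 z 0.11015418906836424
0.013 9 y -0.023850718030171667 0.02550844705794329 z 0.11061393341022709
0.018 6 y -0.028514455958786808 -0.02040504579306425 z 0.11200664238761054
0.023 2 y -0.029759570773914147 -0.02510596668501305 z 0.11281814445116756
0.028 4 y -0.027679057384671135 -0.024122186115337712 z 0.11470746991204203
0.033 9 y -0.024201451951501085 0.01711367407205223 z 0.11510047099208433
0.038 15 y -0.02066958608279654 0.016224085933294902 z 0.11592251817807894
0.043 2 y -0.003818430972822567 0.0005843998749209363 z 0.1165407430695122
scene 131 91 z [0.1086 0.114  0.1177] y -0.035152468975481924 0.02906796880001061 x 0.04772174889264557
0.008 14 y -0.035152468975481924 0.02906796880001061 z 0.10870037494967569
0.013 6 y -0.024683369597521 0.026459839475023984 z 0.11182236368846998
0.018 14 y -0.029564874917421113 0.018794517828057276 z 0.11153627094383775
0.023 7 y -0.026889113574288692 0.023842070423319456 z 0.11240831617124103
0.028 7 y -0.026863195767500615 0.023795958385939203 z 0.11425610637328634
0.033 9 y -0.024059839769535664 0.021248526712683295 z 0.11509913301724928
0.038 21 y -0.01893917587928896 0.018716538989266528 z 0.11613402717442903
0.043 13 y -0.01385040142368481 0.008673920748530305 z 0.11644179034143888
```

```bash
python3 -m handwheel '0.006 0 0 0 -0.05 0 0.38;0.006 0 0 0 -0.05 0 0.38;0 0 0 0 0 0 0.38' 40
cat > meas.py <<'E'
import sys
from h import *
tag=sys.argv[1]
o=manip.get_obs();R=np.array(o['orientation']);t=np.array(o['tool_pos'])
print('t',o['time_s'],t,'zaxis',R[:,2],'F',o['force'],'w',o['width'])
X=np.array([.982,.19]);Y=np.array([-.19,.982]); A=np.array([.6188,-.0245])
zc=float(sys.argv[2])
for c in ['side','scene']:
    p,d=save(c,c+tag); P=world(c,d)
    r0,r1,c0,c1=(160,260,290,390) if c=='side' else (170,270,250,350)
    cv2.imwrite(f'pics/{c}{tag}z.png',cv2.resize(p[r0:r1,c0:c1,::-1],None,fx=6,fy=6,interpolation=cv2.INTER_CUBIC))
    q=P[(np.hypot(P[...,0]-A[0],P[...,1]-A[1])<.045)&(abs(P[...,2]-zc)<.013)]
    s=np.c_[(q[:,:2]-A)@X,(q[:,:2]-A)@Y,q[:,2]]
    for a in np.arange(-.015,.03,.005):
        b=s[(s[:,0]>=a)&(s[:,0]<a+.005)]
        if len(b): print(c,round(a,3),len(b),'y',b[:,1].min(),b[:,1].max(),'z',b[:,2].mean(),b[:,2].max())
    print('xmax',s[:,0].max())
    for r in manip.pinpoint(c,'ring_center')[:2]:
        v=np.array(r['position'])-[*A,0]; print(c,'ring_center rel axle along/lat/z',v[:2]@X,v[:2]@Y,v[2],r['confidence'])
E
python3 meas.py 15 .123
```

```text
time_s: 18.62
tool_pos: [0.5841, -0.0324, 0.2382]
orientation: [[-0.977, -0.189, 0.099], [-0.188, 0.982, 0.019], [-0.1, 0.0, -0.995]]
force: [0.1, 1.1, -2.8]
width: 0.0334
t 18.625 [ 0.5841 -0.0324  0.2382] zaxis [ 0.0986  0.0191 -0.9949] F [ 0.0551  1.1227 -2.827 ] w 0.033404018069438476
side -0.015 8 y -0.032932059525946765 0.025886497296754137 z 0.128916997096273 0.13069992894179286
side -0.01 7 y -0.027178230801928095 0.02487655428028175 z 0.129103842127113 0.13129214720084187
side -0.005 4 y -0.029359841855326644 -0.021564820230807757 z 0.12881847085663276 0.1299021954663309
side 0.0 3 y -0.029580557078476944 -0.025631119169353178 z 0.12873279200726054 0.1303059306725499
side 0.005 8 y -0.02746838730747706 0.020830357699374486 z 0.12800793783897407 0.1306423062650753
side 0.01 11 y -0.02594422560845798 0.016618045175006882 z 0.12669279742430642 0.1287458150717799
side 0.015 12 y -0.01598112110697009 0.010851466925172163 z 0.12739013380336764 0.12909697980250084
xmax 0.01959306572102398
side ring_center rel axle along/lat/z 4.740000000003238e-05 0.0018245999999999933 0.1264 0.59

[... 220 characters left out ...]
.02806139143857328 0.01767819285877915 z 0.12905946307400187 0.13129066371805614
scene 0.0 7 y -0.027803095070296567 0.022724921998688696 z 0.1289073830226315 0.13029209952493348
scene 0.005 5 y -0.030266387759324515 0.022698025957771463 z 0.1290571879056345 0.12974970781048284
scene 0.01 8 y -0.027570825021577764 0.02013143896740674 z 0.12811760343527953 0.12991584361099126
scene 0.015 16 y -0.02249618887839528 0.017607677114965487 z 0.12777054458072049 0.13016556738635798
scene 0.02 20 y -0.019782339819464718 0.012601717090973253 z 0.12650523030703967 0.12918440290681493
xmax 0.024097624738268476
scene ring_center rel axle along/lat/z -3.76000000000207e-05 -0.006512799999999996 0.1247 0.52
```

```bash
ls pics | grep 15z
```

```text
scene15z.png
side15z.png
```

View pics/side15z.png

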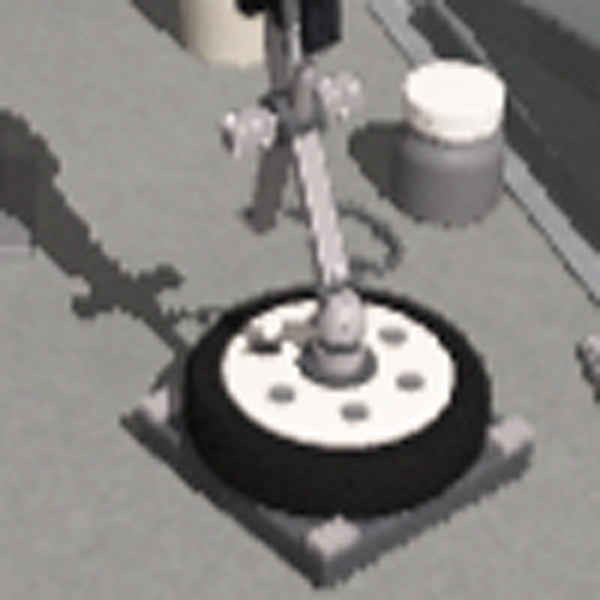

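View pics/scene15z.png

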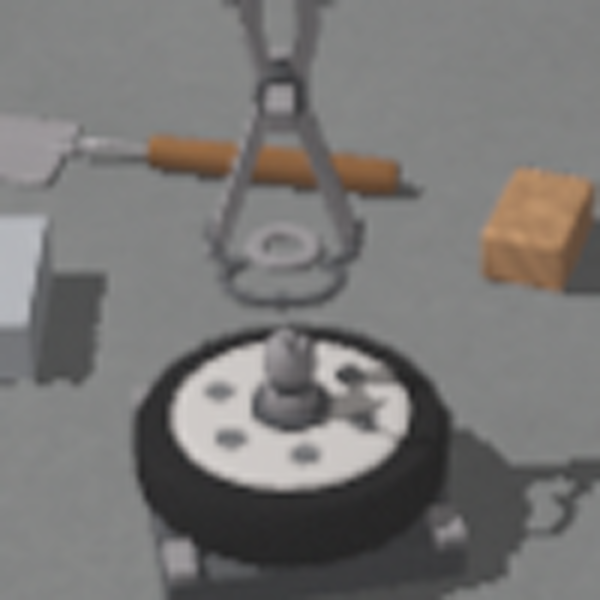

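```bash
python3 -m handwheel '0.001 0.0023 0.009 0 0 0 0.38;0.001 0 0.009 0 0 0 0.38;0 0 0 0 0 0 0.38' 40
python3 meas.py 16 .108
```

```text
time_s: 19.2
tool_pos: [0.5864, -0.0298, 0.2184]
orientation: [[-0.977, -0.191, 0.1], [-0.19, 0.982, 0.019], [-0.102, -0.001, -0.995]]
force: [-0.4, -0.1, -3.5]
width: 0.0331
t 19.2 [ 0.5864 -0.0298  0.2184] zaxis [ 0.1     0.0188 -0.9948] F [-0.351  -0.0874 -3.4634] w 0.033124744105933884
side -0.015 4 y -0.031944927177996386 0.027729927975052162 z 0.10944971335602241 0.11221246500120273
side -0.01 9 y -0.029728136007754306 0.02869622623439757 z 0.1094705725475171 0.11104939394860863
side -0.005 5 y -0.026785009506169268 -0.018017427286310436 z 0.10987921969103931 0.11089699612294093
side 0.0 4 y -0.02667523701048781 -0.01846168735101059 z 0.10737914850569763 0.10912548297029584
side 0.005 4 y -0.025981354461561152 -0.02326624171724363 z 0.10838488447517773 0.10975281784878027
side 0.01 8 y -0.02269987070884396 0.02067964781509202 z 0.10782981371356509 0.11107264450284247
side 0.015 18 y -0.020845993302210975 0.015238688312245518 z 0.10738938457427143 0.11010268869199859
side 0.02 5 y -0.012678032178614851 0.003187414607578941 z 0.10723206013009626 0.10802953348068688
xmax 0.0233325
[... 524 characters left out ...]
23397198720845613 0.025160256453736936 z 0.11077294935647551 0.11330251082754714
scene 0.005 7 y -0.02588051149941595 0.025123883864827137 z 0.11027952372127761 0.11207574840419418
scene 0.01 8 y -0.02565128801221212 0.025094913894730637 z 0.10869137317994909 0.1100740706148832
scene 0.015 12 y -0.023033759652819764 0.01996634343860678 z 0.10869301825561815 0.1100524897054353
scene 0.02 26 y -0.017895566722678894 0.017448305726751732 z 0.10714194162918055 0.11004889011945608
scene 0.025 2 y 0.007356811623947713 0.012419092855687519 z 0.10817901306929839 0.10978125610482338
xmax 0.02567016090843725
scene ring_center rel axle along/lat/z 0.00017139999999997937 -0.005432599999999995 0.1067 0.42
```

View pics/side16z.png

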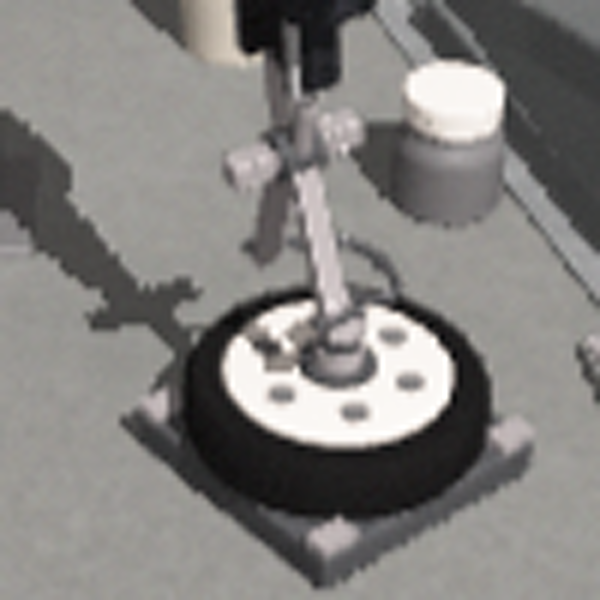

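View pics/scene16z.png

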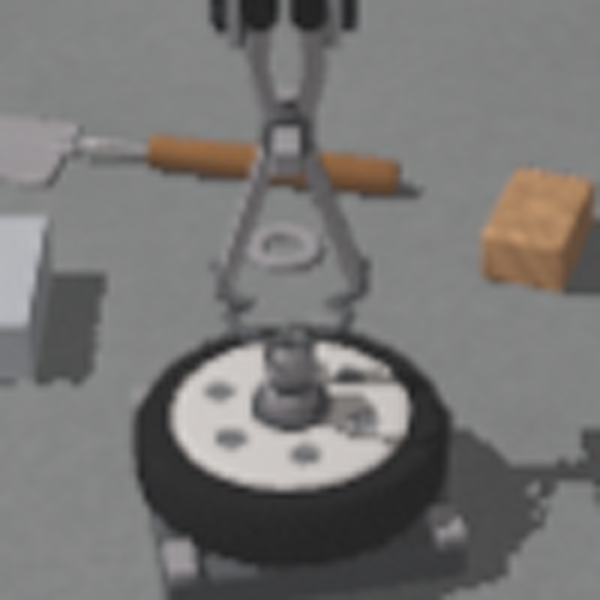

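```bash
python3 -m handwheel '0.0025 0 0 0 0 0 0.38;0 0 0 0 0 0 0.38' 40
python3 meas.py 17 .108 | grep -v ' z '
```

```text
time_s: 19.65
tool_pos: [0.5849, -0.0308, 0.2202]
orientation: [[-0.976, -0.191, 0.104], [-0.19, 0.982, 0.018], [-0.106, -0.002, -0.994]]
force: [0.8, -0.0, -3.6]
width: 0.0335
t 19.65 [ 0.5849 -0.0308  0.2202] zaxis [ 0.104   0.0177 -0.9944] F [ 0.8041 -0.0492 -3.5788] w 0.03346048005008391
xmax 0.021178813859531315
side ring_center rel axle along/lat/z 0.0012161999999999351 0.0031266000000000132 0.1101 0.61
xmax 0.025306198399913733
scene ring_center rel axle along/lat/z -0.0018813999999999788 -0.0034054000000000024 0.1097 0.58
scene ring_center rel axle along/lat/z 0.0036014000000000354 0.004396999999999994 0.0686 0.17
```

```bash
python3 -m handwheel '0.0015 0 0.008 0 0.002 0 0.38;0.0015 0 0.006 0 0.001 0 0.38;0 0 0 0 0 0 0.38' 40
python3 meas.py 18 .094
```

```text
time_s: 20.23
tool_pos: [0.5834, -0.0311, 0.2047]
orientation: [[-0.977, -0.191, 0.101], [-0.19, 0.982, 0.017], [-0.102, -0.002, -0.995]]
force: [-0.1, -0.4, -3.7]
width: 0.0334
t 20.225 [ 0.5834 -0.0311  0.2047] zaxis [ 0.1005  0.0173 -0.9948] F [-0.1205 -0.3925 -3.6914] w 0.03341832096926372
side -0.015 10 y -0.030903279587708096 0.02568105645785585 z 0.09561037037097674 0.0977875079209735
side -0.01 9 y -0.02799141586033004 -0.006526684626205033 z 0.09306266647801321 0.09771511021791603
side -0.005 10 y -0.029194845871541905 0.0024772166504544676 z 0.09423017997523013 0.09761068465321118
side 0.0 11 y -0.02737264317857783 0.0030671145507643245 z 0.09250112627013514 0.09633789199766805
side 0.005 9 y -0.023552732995140883 0.01977399638078 z 0.0920092427783857 0.09426120629883286
side 0.01 14 y -0.02226359952712226 0.019106872223629032 z 0.09439671634853948 0.097316103688278
side 0.015 10 y -0.014601904245575933 0.012155203655785457 z 0.0930868398633054 0.0960494571112469
xmax 0.018627251681018135
side ring_center rel axle along/lat/z -0.0012672000000000447 0.0018752000000000094 0.0
[... 327 characters left out ...]
666509993452754 0.022596045973421294 z 0.09498131486448348 0.09870781798459041
scene 0.0 21 y -0.026388697204109454 0.025122391695368427 z 0.09202225433008394 0.09725342889283098
scene 0.005 18 y -0.026285947667490917 0.02509431263875946 z 0.09255751152314537 0.0975996875944977
scene 0.01 11 y -0.02359272336153139 0.022469466313589242 z 0.08915293092985127 0.09549739482607605
scene 0.015 25 y -0.020906760866455255 0.019902324093096883 z 0.09412490703107182 0.09650184530019194
scene 0.02 7 y -0.013111084966587506 0.009713498055578206 z 0.09328937134634797 0.09486550206482659
xmax 0.022379536386288385
scene ring_center rel axle along/lat/z -0.002321599999999968 -0.005154000000000004 0.0944 0.4
```

View pics/side18z.png

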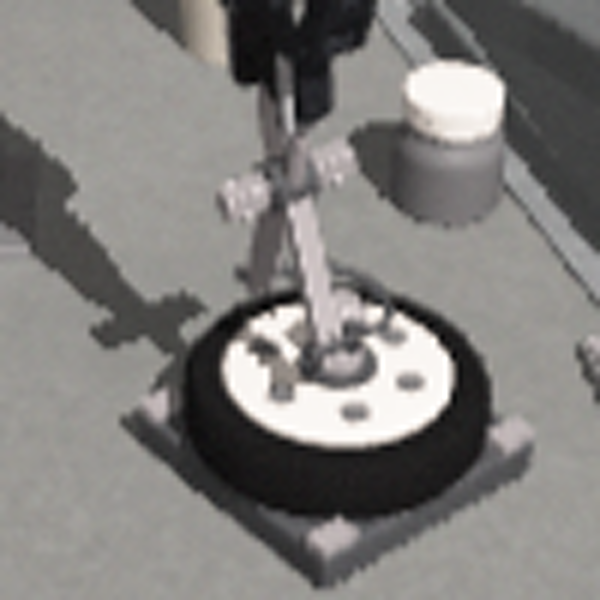

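View pics/scene18z.png

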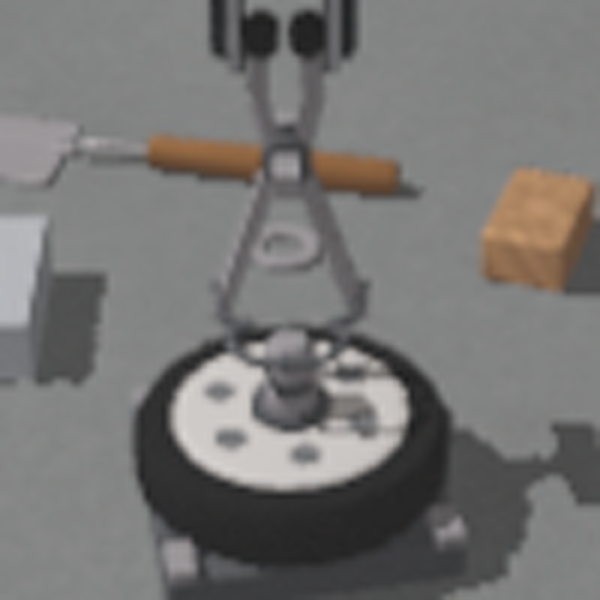

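```bash
python3 -m handwheel '-0.001 0 0.001 0 0 0 0.38;0 0 0.006 0 0 0 0.38;0.0005 0 0.005 0 0 0 0.38;0 0 0 0 0 0 0.38' 40
python3 meas.py 19 .082
python3 - <<'E'
from h import *
p=cv2.imread('pics/scene19.png')[200:260,270:330]; cv2.imwrite('pics/scene19y.png',cv2.resize(p,None,fx=10,fy=10,interpolation=cv2.INTER_CUBIC))
p=cv2.imread('pics/side19.png')[190:250,310:370]; cv2.imwrite('pics/side19y.png',cv2.resize(p,None,fx=10,fy=10,interpolation=cv2.INTER_CUBIC))
E
```

```text
time_s: 20.92
tool_pos: [0.5863, -0.031, 0.1933]
orientation: [[-0.976, -0.191, 0.103], [-0.19, 0.982, 0.016], [-0.105, -0.004, -0.995]]
force: [-0.5, 0.6, -3.2]
width: 0.033
t 20.925 [ 0.5863 -0.031   0.1933] zaxis [ 0.1034  0.0165 -0.9945] F [-0.4526  0.582  -3.2345] w 0.03296983021444267
side -0.015 5 y -0.032497081397395086 0.026028798405607234 z 0.08480481234347663 0.08747459153049916
side -0.01 12 y -0.02942114521268154 0.02820408399517476 z 0.0853900854648818 0.09369500351118411
side -0.005 17 y -0.029602322906224252 -0.0003689742874230497 z 0.08730633077129046 0.09386978762306616
side 0.0 17 y -0.02967742414473858 0.006353886552990248 z 0.08777393174347362 0.09364612498805543
side 0.005 8 y -0.026174156324962387 0.018894252172396046 z 0.08534309919553412 0.09187758016072216
side 0.01 5 y -0.02615334409718781 0.018622929490127414 z 0.08263618041634925 0.08392526199795532
side 0.015 19 y -0.021438982786957172 0.01696808566973217 z 0.08227685202744268 0.08503162420867834
side 0.02 5 y -0.009545536289142906 0.004289363349198431 z 0.0816645701550084 0.08309925610027344
xmax 0.0232
[... 495 characters left out ...]
 0.0 22 y -0.0242750967437387 0.02505893339878688 z 0.08605353301003126 0.09468414162621891
scene 0.005 31 y -0.026594094905227576 0.025038777148267778 z 0.08663742193055156 0.0929344359286248
scene 0.01 27 y -0.02653566507058116 0.02243491178099484 z 0.08456448730884482 0.09244693800501409
scene 0.015 15 y -0.02388802179068382 0.02238534204586141 z 0.0825490976480491 0.08406001920937234
scene 0.02 22 y -0.01850930033690675 0.01465926547319161 z 0.0817184107140805 0.08456566624520015
xmax 0.02473924192498069
scene ring_center rel axle along/lat/z 0.0005957999999999576 -0.004292199999999991 0.0814 0.54
scene ring_center rel axle along/lat/z 6.29999999999994e-05 0.005591000000000001 0.072 0.44
```

View pics/side19y.png

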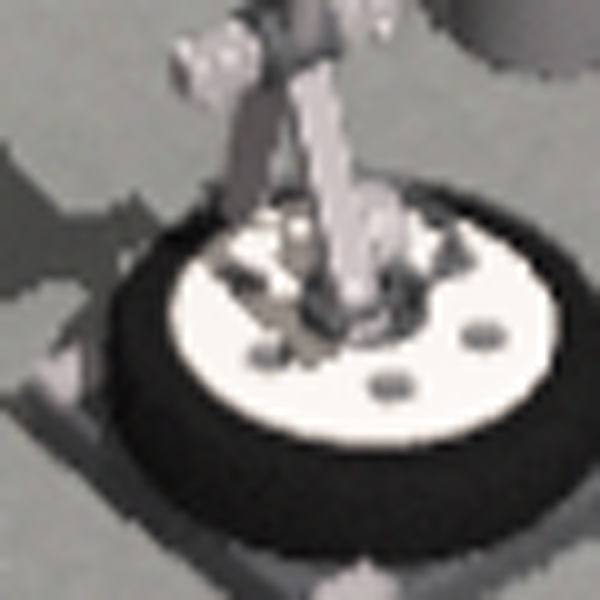

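View pics/scene19y.png

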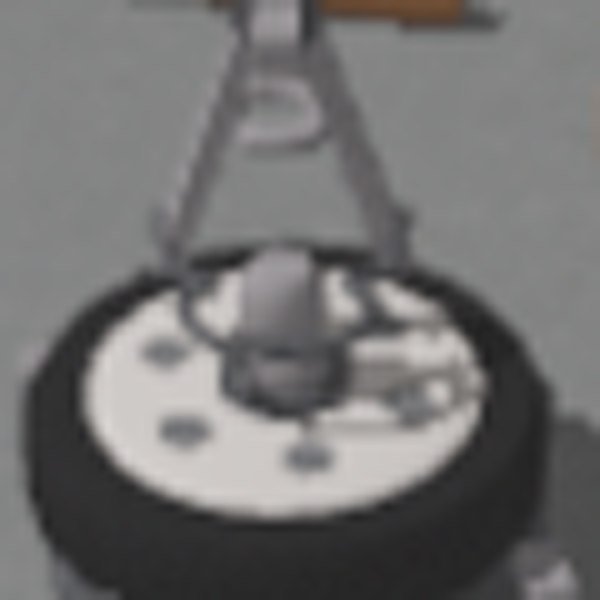

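```bash
python3 -m handwheel '0.0015 0 0.003 0 0.001 0 0.38;0.0005 0 0.004 0 0 0 0.38;0.0005 0 0.002 0 0 0 0.38;0 0 0 0 0 0 0.38' 40
python3 meas.py 20 .071
python3 - <<'E'
from h import *
p=cv2.imread('pics/scene20.png')[200:260,270:330]; cv2.imwrite('pics/scene20y.png',cv2.resize(p,None,fx=10,fy=10,interpolation=cv2.INTER_CUBIC))
p=cv2.imread('pics/side20.png')[190:250,310:370]; cv2.imwrite('pics/side20y.png',cv2.resize(p,None,fx=10,fy=10,interpolation=cv2.INTER_CUBIC))
E
```

```text
time_s: 21.62
tool_pos: [0.5852, -0.0316, 0.1844]
orientation: [[-0.976, -0.191, 0.104], [-0.19, 0.982, 0.016], [-0.105, -0.004, -0.994]]
force: [-0.1, -0.9, -1.9]
width: 0.0333
t 21.625 [ 0.5852 -0.0316  0.1844] zaxis [ 0.1043  0.0158 -0.9944] F [-0.086  -0.9245 -1.9218] w 0.033305925191048295
side -0.015 11 y -0.03215636349807287 0.024633682845338123 z 0.07078880231388536 0.07894054868733541
side -0.01 9 y -0.030094381254689117 0.021705769127192843 z 0.07824280549180464 0.0826198400114038
side -0.005 15 y -0.03780985702466636 -0.009021259124243178 z 0.07240308045679193 0.0811670051235537
side 0.0 14 y -0.04414181393560891 -0.008716541414801422 z 0.06864153600698086 0.08086077143211735
side 0.005 9 y -0.029178479101556683 -0.0042417580701195655 z 0.06997372979873878 0.08081889004493938
side 0.01 7 y -0.026540403914283743 -0.002654198494290058 z 0.07039222308836819 0.07516114713172141
side 0.015 15 y -0.02733958031832351 0.0034592867258183453 z 0.07021248085363224 0.07686090689263733
side 0.02 7 y -0.029178950295418806 0.01112231693527479 z 0.06654320628890541 0.07373829389659305
xma
[... 434 characters left out ...]
0.029718744586311376 0.025042358869345308 z 0.07302473770786216 0.08191077398487713
scene 0.005 34 y -0.035228255436765374 0.02240907001194933 z 0.07194267070969994 0.08395970555474773
scene 0.01 36 y -0.04291708512256299 0.030106860477966027 z 0.06747344313177854 0.08332459799989478
scene 0.015 27 y -0.021436757205830454 0.019751871085631405 z 0.06861781373809792 0.07613948598681679
scene 0.02 21 y -0.03202605976838051 0.012050434128096001 z 0.07004661204623246 0.07650846557792067
xmax 0.024806638605242633
scene ring_center rel axle along/lat/z 0.003123000000000002 0.005610200000000001 0.0741 0.71
scene ring_center rel axle along/lat/z 0.001888199999999937 -0.0039309999999999875 0.0758 0.58
```

View pics/side20y.png

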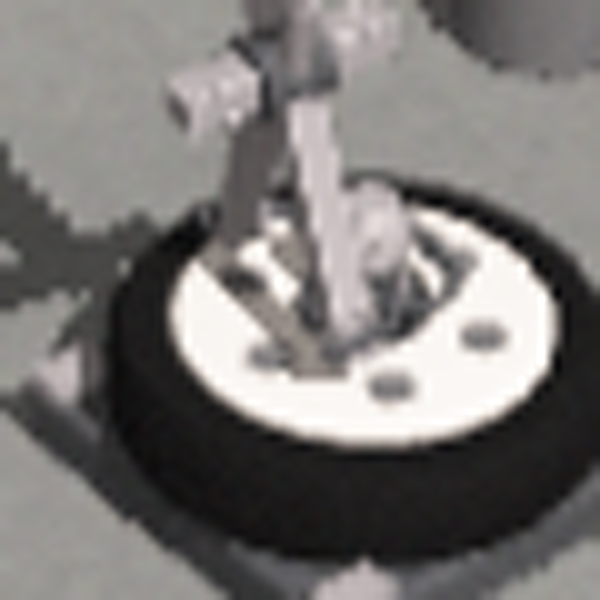

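View pics/scene20y.png

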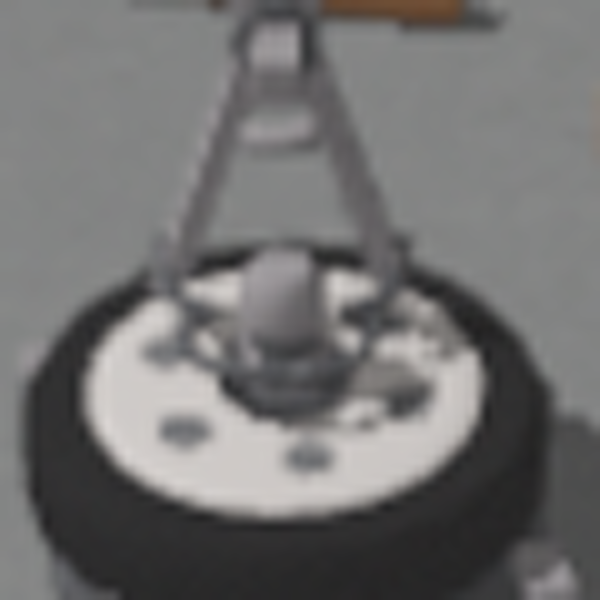

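```bash
python3 -m handwheel '0.0002 0.0012 0.0008 0 0.001 0 0.38;0 0 0 0 0 0 0.38' 40
python3 -c "
from h import *
A=np.array([.6188,-.0245]);X=np.array([.982,.19]);Y=np.array([-.19,.982])
F=[]
for i in range(3):
    for c in ['side','scene']:
        manip.read_camera(c); o=manip.get_obs();F.append(o['force'])
        for r in manip.pinpoint(c,'ring_center')[:1]:
            v=np.array(r['position'])-[*A,0]; print(c,v[:2]@X,v[:2]@Y,v[2],r['confidence'])
    for r in manip.pinpoint('side','axle_groove')[:1]+manip.pinpoint('scene','axle_groove')[:1]: print('groove',np.array(r['position']))
print(np.mean(F,0)); o=manip.get_obs(); t=o['tool_pos']; print(o['time_s'],t,(t[:2]-A)@X,(t[:2]-A)@Y,o['width'])
bar('b21')
"
python3 meas.py 21 .074 | grep -v axle
```

```text
time_s: 22.08
tool_pos: [0.5853, -0.0304, 0.1841]
orientation: [[-0.976, -0.191, 0.105], [-0.19, 0.982, 0.015], [-0.106, -0.005, -0.994]]
force: [0.3, -0.0, -3.8]
width: 0.0332
side -0.13283599999999998 -0.1758096 0.0002 0.53
scene 0.0007319999999999467 -0.0041147999999999905 0.0725 0.52
groove [ 0.6168 -0.0268  0.0688]
groove [ 0.6214 -0.0188  0.0722]
side -0.2899154 -0.08622740000000002 -0.0008 0.56
scene 0.0017204000000000353 -0.0053248000000000045 0.0729 0.53
groove [ 0.6155 -0.0285  0.0731]
groove [ 0.6199 -0.0189  0.0699]
scene 0.0005988000000000122 -0.001644 0.0726 0.66
groove [ 0.6175 -0.0284  0.0707]
groove [ 0.6183 -0.0188  0.0712]
[-0.0938  0.2199 -3.2998]
22.975 [ 0.5854 -0.0305  0.1842] -0.03392016302452715 0.00044798296765997166 0.0332691736350767
-0.04 109 [-0.0254 -0.0003  0.034 ]
-0.02 110 [-0.0159  0.0004  0.0339]
0.01 178 [0.0149 0.0004 0.0337]
0.02 258 [ 0.0271 -0.0002  0.034 ]
x range -0.031245418150859447 0.031156233802301002
w 0.0329962984075415 F [ 0.3811 -0.4679 -2.063 ]
t 23.025 [ 0.5854 -0.0305  0.1841] zaxis [ 0.1047  0.0152 -0.9944] F [ 0.3811 -0.4679 -2.
[... 981 characters left out ...]
13378292006 0.027774397421386474 z 0.0750244734030001 0.0787080905251983
scene -0.005 16 y -0.024553364625028797 0.02249439657042133 z 0.0759078339202233 0.08671184989323122
scene 0.0 17 y -0.026989055173472203 0.025021145967919864 z 0.07455019575459935 0.08689858825872562
scene 0.005 31 y -0.026954651509473276 0.0094920224343414 z 0.07462022857603316 0.08432214065318959
scene 0.01 28 y -0.026796169932814685 0.02497544360101109 z 0.07648652285831266 0.08694462603388475
scene 0.015 14 y -0.021491195901067767 0.019751873171689496 z 0.0720193453402173 0.07433163851972173
scene 0.02 22 y -0.016295904049639223 0.014559817395755766 z 0.07212802354060444 0.07494156446824597
xmax 0.02456290892360754
```

View pics/b21.png

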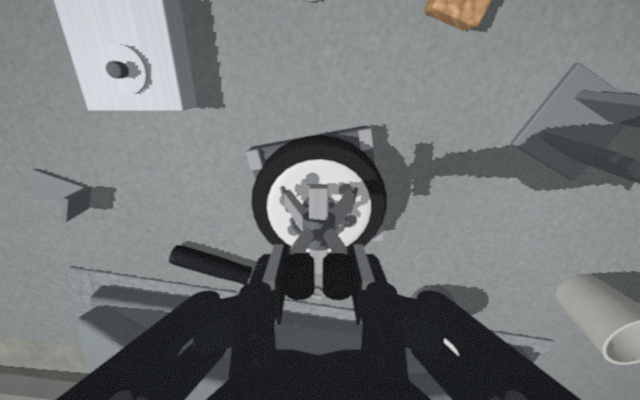

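View pics/scene21z.png

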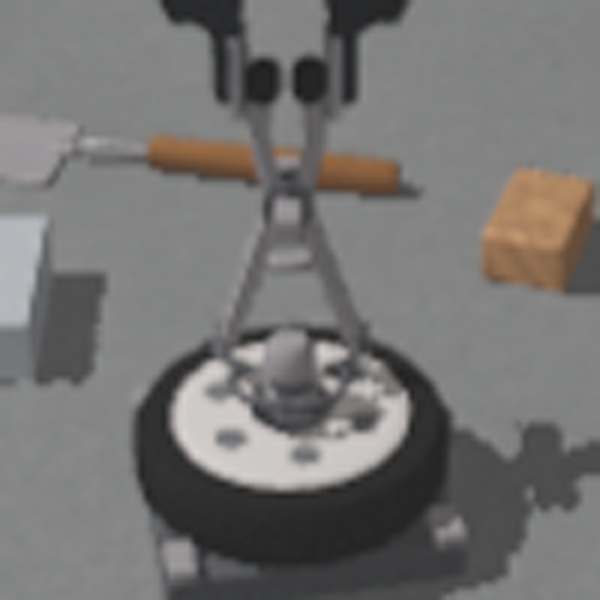

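```bash
python3 -m handwheel '0.0008 0 0.0004 0 0.001 0 0.38;0 0 0 0 0 0 0.38;0 0 0 0 0 0 0.38' 40
python3 -c "
from h import *
A=np.array([.6188,-.0245]);X=np.array([.982,.19]);Y=np.array([-.19,.982])
o=manip.get_obs(); t=o['tool_pos']; print((t[:2]-A)@X,(t[:2]-A)@Y,o['dq'])
"
python3 meas.py 22 .074 |grep -v ' z '
```

```text
time_s: 23.6
tool_pos: [0.5846, -0.0306, 0.1836]
orientation: [[-0.976, -0.191, 0.104], [-0.19, 0.982, 0.015], [-0.105, -0.005, -0.995]]
force: [-0.8, 0.4, -2.9]
width: 0.0329
-0.034777922239455514 0.0004738814506073249 [0.     0.0001 0.0019 0.0002 0.002  0.0013]
t 23.6 [ 0.5846 -0.0306  0.1836] zaxis [ 0.1036  0.015  -0.9945] F [-0.767   0.4302 -2.8982] w 0.03293826623628115
xmax 0.019787863232292573
side ring_center rel axle along/lat/z -0.0008460000000000557 0.0035256000000000115 0.0696 0.4
xmax 0.02487993369318574
scene ring_center rel axle along/lat/z -0.036019999999999976 0.0007547999999999981 0.1985 0.73
scene ring_center rel axle along/lat/z -0.2910752 -0.07958480000000001 0.0031 0.72
```

```bash
python3 -c "
from h import *
print(manip.finish_job()); o=manip.get_obs(); print(o['time_s'],o['tool_pos'],o['force'],o['width'])"
```

```text
the job is handed in; nothing more can be done
None
the job is handed in; nothing more can be done
```

I handed the job in at about 23.7 s with the ring held spread around the axle groove. No verdict is given, so the checks below are all I have.

**What I did:** I lifted the pliers about 130 mm out of the rack. I lowered the shut tips between the ring's ears and squeezed to the stop, raising the gripper as I squeezed. I then lifted the ring off the stand and carried it to the axle. There I tilted the tool about 0.1 rad to level the ring, which was sagging at the back by about 0.18 rad. I lowered it over the axle in small steps, correcting from the camera images each time.

**Last checks:**
- **Position:** by my estimate the ring's centre is within about 1 mm of the axle's axis and 71–72 mm up; the groove's mid-height is 71.5 mm.
- **Tilt:** about 0.1 rad, against a limit of 0.25.
- **Squeeze:** the gripper opening is 33 mm and the grip 40 N, so the pliers are at their stop. I could not measure the ring's spread angle directly; the pictures show it wide open.
- **Clearance:** the force reading stayed at about the weight of pliers and ring on the way down and at the end, with about ±1 N of noise, so I saw no sign of touching.

**Checks that disagreed:**
- **Across the pliers:** the networks' ring-centre reports differed by several mm between the side view (about +2 to +3.5 mm) and the scene view (about −4 mm).
- **In the last pictures:** the side view's report gave 69.6 mm up, and the scene view's best reports were plainly wrong.
- **What I relied on:** the depth images, the wrist view (wheel centred on the pliers) and the tool pose. These agreed to within about 2 mm.

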